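Tidy pegs, candle and matches into the two-tier organiser

ROBOT

A 7-joint arm with a two-finger parallel gripper is mounted at the origin on a cart in front of the work surface, level with it; the furniture and walls round the work are solid. World frame = base frame: x ahead of the robot, y to its left, z up, the work surface at z = 0. Lengths are in m, angles in rad, forces in N, time in s.
With the tool pointing down it reaches from about 0.4 to 0.85 m from the base axis. Payload 10.4 kg.
Tool frame: the origin (TCP) lies at the very end of the fingers, on their centre line; the grasp point (between the pads) lies 19 mm behind it; z points along the fingers, y is the line along which they close (so a half turn about z gives the same grasp; the last joint's range is limited). The gripper opens to 85 mm and grips with 20 to 120 N. Pads are 22 mm wide; open, the fingers measure 114 mm over their backs; the gripper's body (76 mm by 85 mm) begins 54 mm behind the grasp point. The pads swing forward as they close: fully open they stand 13 mm farther back than shut.
Start: joints at [1.099, 0.332, -0.065, 1.46, 0.022, 1.35, -0.088], TCP at [0.271, -0.563, 0.231] pointing down, gripper open.
Joint ranges: [-2.6, 2.6], [-0.5, 2.12], [-1.47, 1.34], [0.16, 2.42], [-1.27, 4.41], [0.06, 2.06], [-2.6, 2.6]. Speed limits (rad/s): [2.22, 2.22, 2.79, 2.79, 3.14, 3.14, 3.14].

INTERFACE

Orientations are given as a unit quaternion [x, y, z, w].
In Python, from workcell import manip, optics gives the robot as it stands.
- The arm moves only by the tool jog_arm, never from a script. Its arguments are lists of equal length, an entry for each row: "dr": the turn, a rotation vector about the tool's x, y, z normalised to -1 to 1, where 1 is 4 degrees, a list of three; "translation": the shift along the tool's x, y, z normalised to -1 to 1, where 1 is 0.025 m, a list of three; "jaw": the opening, from 0 (shut) to 1 (fully open). A call has 1 to 10 rows; each row shifts and turns the commanded pose from where the row before left it, along the tool's axes as they then stand; what a row does not reach is not made up. A row lasts 1/10 s, in which the tool goes at most 50 mm and 8.59 degrees, less where a joint would pass 70% of its speed; a pose out of reach is approached as far as the arm can. A call with a number of a shift or a turn outside -1 to 1 is refused whole. A call with a gripper value outside its range is refused whole. The fingers move at their own pace and stop on an object; "squeeze" is the grip in N (left out, the last holds). Time passes only in rows, so rows that do not move let the fingers close. It gives the time, the measured TCP pose, the force, the opening and the grip force at its end, in the units of the state.
- manip.get_obs(): the state, without advancing time (a new reading comes with each control period).
- optics.camera(name): name is "scene" or "top"; returns a dict with "color" (384x512x3 uint8, red, green, blue), "mtx" (3x3 intrinsics, pixels), "k1" (the pictures are not rectified: a ray, as slopes to the right and down, at radius r is drawn at 1 + k1 r^2 times it, then the intrinsics apply), "R" (3x3) and "t" (3): a world point X has camera coordinates R X + t. Camera axes: x right, y down, z forward; pixel columns grow to the right and rows downward; lengths in m; the calibration is good to about 2 mm. A picture is of the moment at which its call begins. There is no depth.
- manip.hand_in(): hands the job in; it is judged then, once.
The state is a dict: "clock": time; "joint_pos": joint angles; "joint_velocities": joint speeds; "tau": joint torques, N m; "position": TCP position; "ee_rot": TCP orientation; "ft_force": force on the tool from outside, world axes, zero at the start; "torque": the same for the moment, N m; "grip_width": opening from 0.0 (shut) to 1.0 (fully open); "grasp_force": force on a finger pad.
Only numpy, scipy, OpenCV 4.12 (cv2) and the standard library are available. Lean on these libraries where they do the work, as an engineer would, in place of code of your own. Each camera call takes 0.05 s, during which the arm holds its last target. There are 200 camera calls.

TASK

Clear the odds and ends off the worktop into the wooden two-tier organiser: lay one clothes peg in each bay of the bottom tray, then fit the lift-out tray on top, set down gently, its notch over the key and seated level all round. The tea light belongs upright in the round well of the lift-out tray and the matchbox flat in the oblong well; leave the salt mill, shaker and spice jar where they stand.

Things in the scene. Friction and masses are not known exactly. Their poses are not given: they have to be found in the camera images.
- bottom_tray: Fixed wooden open organiser box, 100 (x) x 176 (y) x 34 mm high, walls 4. Origin: centre of underside, z up. A divider at y=0 (4 thick, top z=24) parts two bays, each 92 x 82 inside, centred at y=+45 and -45, floor z=4. Key: an upright tab 14 wide (y), 4 thick, in the middle of the -x wall, 14 above the rim.
- lift_out_tray: Wood 100 (x) x 176 (y) tray, 180 g. Origin: centre of underside, z up. Plinth z 0-6 fits in the bottom tray, 3.5 mm free; deck z 6-18 rests on its rim: seated 28 above its origin, same yaw. Notch 21 wide mid -x edge. Handle bar over centre: 60 along x, 10 thick, z 40-58. Wells 8 deep, floor z=10: round 56 at y=-45; oblong 55 x 71 at y=+45; there let fingers close along x. Starts on the 5 mm hob.
- wooden_peg: Wooden clothes peg lying flat on the worktop, 15 (x) x 72 (y) x 12 mm high, 12 g. Origin: centre of its underside. Grasp across the 15 mm (its x).
- yellow_peg: Yellow clothes peg lying flat on the worktop, 15 (x) x 72 (y) x 12 mm high, 12 g. Origin: centre of its underside. Grasp across the 15 mm (its x).
- tea_light: Tea light, a white round candle in a cup, 38 mm across and 15 mm high, 14 g, standing on the worktop. Origin: centre of its underside; z up.
- matchbox: Matchbox, a small white printed cardboard box, lying flat on the worktop, 39 (x) x 59 (y) mm, its sides 17 mm high, 30 g. Origin: 11 mm below the centre of its underside (so the box spans z = 11 to z = 28 mm in its own frame). Grasp across the 39 mm (its x).
- salt_mill: Bystander: wooden salt mill, 58 mm across, 170 mm tall, on the worktop behind the work. Origin: centre of its underside.
- shaker: Bystander: glass shaker, 44 mm across, 90 mm tall. Origin: centre of its underside.
- spice_jar: Bystander: spice jar with a dark lid, 41 mm across, 105 mm tall. Origin: centre of its underside.

How it is judged:
By the outcome, as a careful person would: the job done as asked, in the order asked, and still so for the second after the job is handed in, with the robot touching nothing.
It also fails if it takes over 120 s, if anything falls off the work surface, if the arm or the gripper's body presses on something with over 40 N, if the wrist force passes 120 N, or if a joint passes its speed limit or range.

## Working session

There is one attempt and no reset: what is moved stays moved. The work goes in short steps, Python scripts to look and compute and a tool call to move; the robot and the scene stay as the last step left them, time stands still between calls to the robot, and variables do not carry over. Pictures are saved under pics/ and viewed, at most 14 in all, crops included, and the job is handed in when it is done.

Besides the shell and the picture viewer there is one more tool, called after "Emit:" by a JSON object that holds its "fn" and its "kwargs", one argument or row to a line. jog_arm: Moves the arm, as the interface text tells. Scaled input: -1 to 1 covers 0.025 m each way for a shift and 4 degrees each way for a turn. Its arguments: {"type":"object","properties":{"dr":{"type":"array","items":{"type":"array","items":{"type":"number"}}},"translation":{"type":"array","items":{"type":"array","items":{"type":"number"}}},"jaw":{"type":"array","items":{"type":"number"}},"squeeze":{"type":"number"}},"required":["dr","translation","jaw"]}

```bash
mkdir -p pics && ls
cat > h.py <<'E'
import numpy as np, cv2
from workcell import manip, optics
def snap(n,f):
    c=optics.camera(n); cv2.imwrite('pics/'+f,c['color'][:,:,::-1]); np.savez('pics/'+f+'.npz',**c); return c
def ray(c,u,v):
    K=c['mtx']; d=np.array([(u-K[0,2])/K[0,0],(v-K[1,2])/K[1,1]]); s=d.copy()
    for _ in range(20): s=d/(1+c['k1']*(s@s))
    R=c['R']; return -R.T@c['t'], R.T@np.array([s[0],s[1],1])
def atz(c,u,v,z):
    o,d=ray(c,u,v); return o+d*(z-o[2])/d[2]
def proj(c,X):
    X=np.atleast_2d(X)@np.asarray(c['R']).T+c['t']; s=X[:,:2]/X[:,2:]; s=s*(1+c['k1']*(s**2).sum(1,keepdims=True))
    return s@np.diag([c['mtx'][0,0],c['mtx'][1,1]])+c['mtx'][:2,2]
E
python3 - <<'E'
from h import *
for n in('scene','top'):
    c=snap(n,n+'0.png'); print(n,c['mtx'],c['k1'],-c['R'].T@c['t'],c['R'])
    im=cv2.imread(f'pics/{n}0.png'); cv2.imwrite(f'pics/{n}0b.png',cv2.resize(im,(800,600),interpolation=cv2.INTER_CUBIC))
print(manip.get_obs())
E
```

```text
pics
scene [[392.84084653   0.         253.58323356]
 [  0.         392.84084653 191.15354798]
 [  0.           0.           1.        ]] 0.04258800231251792 [0.25369025 0.34710852 0.60910624] [[-0.8489842  -0.5281971   0.01528553]
 [-0.35600256  0.55035607 -0.75522869]
 [ 0.39049712 -0.64661891 -0.65528313]]
top [[347.14550819   0.         254.18096989]
 [  0.         347.14550819 189.21093333]
 [  0.           0.           1.        ]] -0.04048361294136427 [ 0.4649777  -0.20122346  0.87055392] [[-0.01197925 -0.99988819  0.00895   ]
 [-0.99117879  0.01069249 -0.13209946]
 [ 0.131989   -0.0104535  -0.99119606]]
{'clock': 0.1, 'joint_pos': array([ 1.09940932,  0.33279783, -0.06470853,  1.46084483,  0.0215999 ,
        1.34990517, -0.08848333]), 'joint_velocities': array([ 0.00044741, -0.00189734,  0.00126036, -0.00219633, -0.00110538,
        0.00197337, -0.00091865]), 'tau': array([ 2.66347197e-03, -6.26745987e+01,  4.97879635e-02, -3.92426455e+01,
        1.60565274e-02,  7.01076526e-03,  7.48440857e-05]), 'position': array([ 0.27102837, -0.5628083 ,  0.23060826]), 'ee_rot': array([ 9.74924189e-01,  2.22536356e-01, -1.66404251e-04, -6.07482085e-04]), 'ft_force': array([0.2612612 , 0.21179713, 0.57099041]), 'torque': array([-0.06085073, -0.06012226, -0.00156072]), 'grasp_force': 0.0, 'grip_width': 0.9988812606331036}
```

View pics/top0b.png

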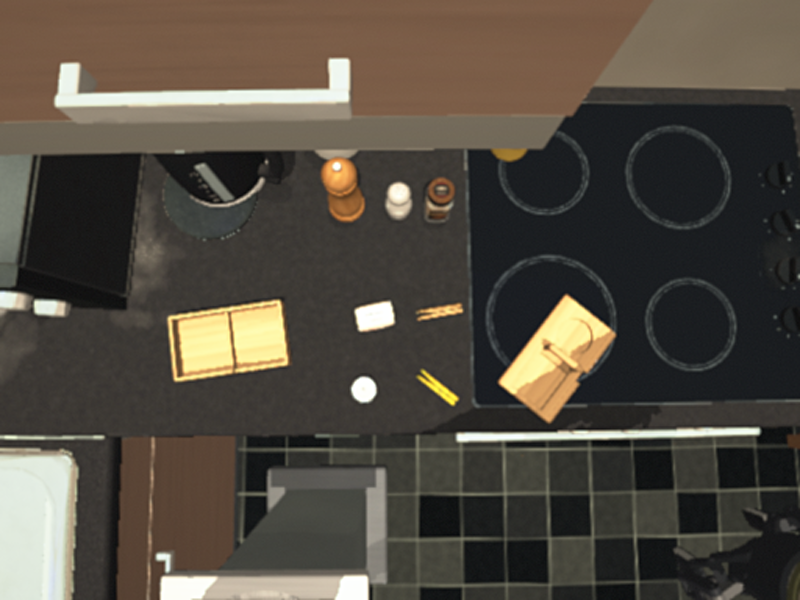

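View pics/scene0b.png

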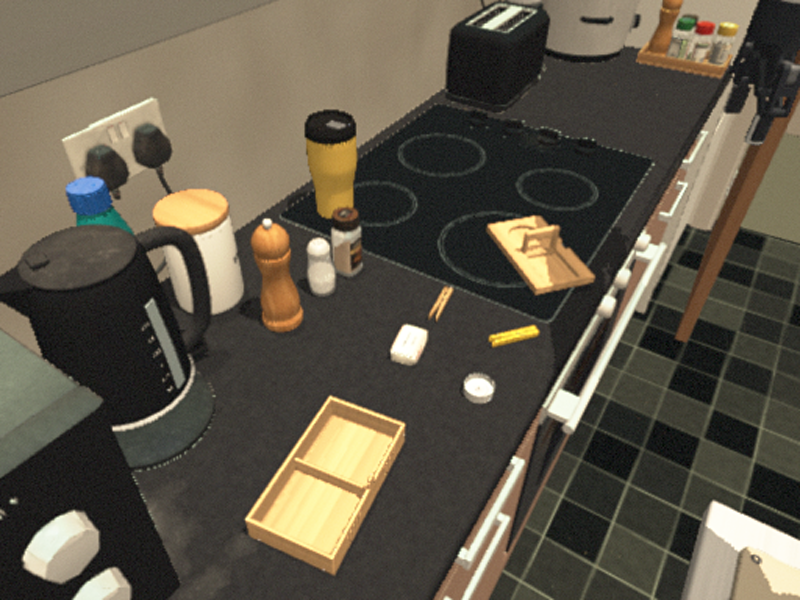

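The top view shows the bottom tray at about (228,340), the matchbox at (375,316), the tea light at (363,389), the pegs at (440,312) and (438,387), and the lift-out tray at (557,358). The pictures are 1.5625x, so I'll zoom in on both trays to find the key and the notch.

Run:
```python
import cv2,numpy as np
t=cv2.imread('pics/top0.png'); s=cv2.imread('pics/scene0.png')
def cr(im,x,y,w,h): return cv2.resize(im[y:y+h,x:x+w],(400,300),interpolation=cv2.INTER_CUBIC)
o=np.vstack([np.hstack([cr(t,100,180,96,72),cr(t,310,180,96,72)]),np.hstack([cr(s,145,245,140,105),cr(s,300,125,100,75)])])
cv2.imwrite('pics/z0.png',o)
```

```text
(no output)
```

View pics/z0.png

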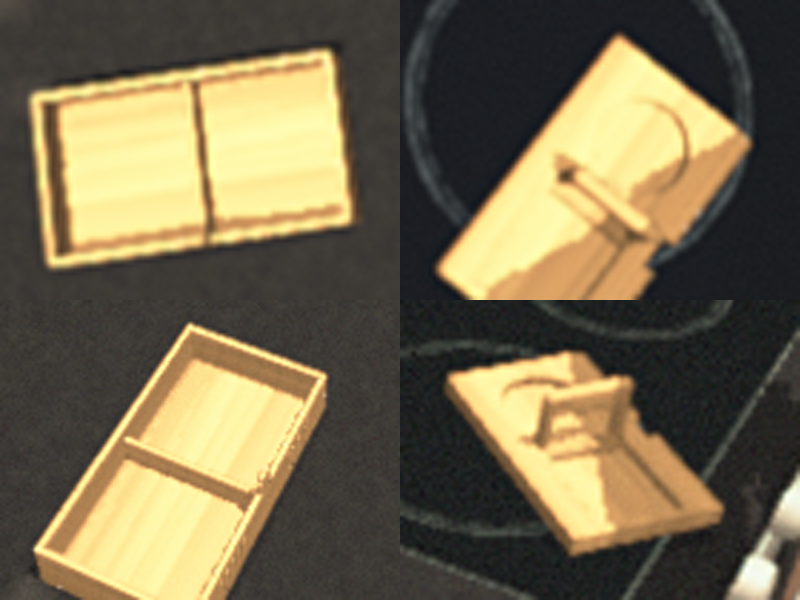

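Crop readings: the notch of the lift-out tray is on its lower-right edge, around crop (655,250), and its round well is toward the upper right. The key is on the robot-facing wall of the bottom tray, at crop (258,485). Next I'll fit poses from the silhouettes in both cameras.

```bash
cat > fit.py <<'E'
from h import *
from scipy.optimize import minimize
S=4
def box(lx,ly,z0,z1): return np.array([[a*lx/2,b*ly/2,z] for a in(-1,1) for b in(-1,1) for z in(z0,z1)])
def cyl(d,h): a=np.linspace(0,2*np.pi,40); return np.array([[d/2*np.cos(q),d/2*np.sin(q),z] for q in a for z in(0,h)])
def place(P,p):
    c,s=np.cos(p[2]),np.sin(p[2]); return P@np.array([[c,s,0],[-s,c,0],[0,0,1]])+[p[0],p[1],0]
def fillhull(img,pts,off):
    h=cv2.convexHull(((pts-off+.5)*S*16-8).astype(np.int32)); cv2.fillConvexPoly(img,h,1,shift=4)
def mask(c,roi,hsvtest):
    x0,y0,x1,y1=roi; im=cv2.resize(c['color'][y0:y1,x0:x1],None,fx=S,fy=S,interpolation=cv2.INTER_CUBIC)
    m=hsvtest(cv2.cvtColor(im,cv2.COLOR_RGB2HSV).astype(int)).astype(np.uint8)
    n,l,st,_=cv2.connectedComponentsWithStats(m); keep=[i for i in range(1,n) if st[i,4]>max(60,.15*st[1:,4].max())]
    pts=np.argwhere(np.isin(l,keep))[:,::-1].astype(np.int32); o=np.zeros_like(m); cv2.fillConvexPoly(o,cv2.convexHull(pts),1); return o
def fit(cs,rois,parts,p0,test):
    ms=[mask(c,r,test) for c,r in zip(cs,rois)]
    def cost(p):
        t=0
        for c,r,m in zip(cs,rois,ms):
            o=np.zeros_like(m)
            fillhull(o,proj(c,place(parts,p)),np.array(r[:2])); t+=1-(o&m).sum()/(o|m).sum()
        return t/len(cs)
    p0=np.array(p0,float)
    for k in (1,.3,.1):
        r=minimize(cost,p0,method='Nelder-Mead',options=dict(initial_simplex=p0+k*np.array([[0,0,0],[.02,0,0],[0,.02,0],[0,0,.2]]),xatol=1e-4,fatol=1e-4)); p0=r.x
    return p0,r.fun
handle=box(.06,.01,.018,.058)
M=dict(bottom=np.vstack([box(.1,.176,0,.034),[[-.05,.007,.048],[-.05,-.007,.048],[-.046,.007,.048],[-.046,-.007,.048]]]),
 lift=np.vstack([box(.093,.169,0,.006),box(.1,.176,.006,.018),handle])+[0,0,.005],
 peg=box(.015,.072,0,.012),tea=cyl(.038,.015),match=box(.039,.059,0,.017))
E
python3 - <<'E'
from fit import *
import pickle
cs=[dict(np.load(f'pics/{n}0.png.npz')) for n in('top','scene')]
br=lambda t:(lambda H:H[...,2]>t)
r=lambda *a:[int(v/1.5625) for v in a]
# rois in 800x600 px
J={'bottom':('bottom',r(150,285,305,395),r(230,385,420,580),br(90)),
'lift':('lift',r(490,285,625,430),r(478,205,600,300),lambda H:(H[...,2]>80)&(H[...,1]>70)),
'wooden':('peg',r(408,295,467,328),r(422,280,460,325),br(100)),
'yellow':('peg',r(410,362,465,412),r(482,318,546,352),lambda H:(H[...,2]>90)&(H[...,1]>90)),
'tea':('tea',r(343,368,384,410),r(458,366,502,410),br(90)),
'match':('match',r(347,292,403,340),r(383,318,433,370),br(90))}
for k,(m,a,b,t) in J.items():
    x,y=np.array([(a[0]+a[2])/2,(a[1]+a[3])/2]); p=atz(cs[0],x,y,.01)
    yaws={'bottom':.14,'lift':.9,'wooden':1.5,'yellow':.8,'tea':0,'match':.1}[k]
    for w in ([0],[1],[0,1]):
        ys=[yaws] if k!='match' else [.1,1.6]
        best=min((fit([cs[i] for i in w],[(a,b)[i] for i in w],M[m],[p[0],p[1],yy],t) for yy in ys),key=lambda q:q[1])
        print(k,w,np.round(best[0][:2]*1e3,1),round(np.degrees(best[0][2]),1),round(best[1],3))
E
```

```text
bottom [0] [511.   55.6] 8.8 0.054
bottom [1] [509.6  54. ] 7.7 0.02
bottom [0, 1] [509.5  54.5] 7.8 0.039
lift [0] [ 478.  -460.6] 50.6 0.048
lift [1] [ 476.8 -460.7] 50.0 0.023
lift [0, 1] [ 476.9 -460.8] 50.1 0.036
wooden [0] [ 554.  -276.6] 9.3 0.138
wooden [1] [ 554.  -278.6] 190.5 0.083
wooden [0, 1] [ 577.9 -257.6] 87.9 0.775
yellow [0] [ 435.4 -271.2] 141.4 0.209
yellow [1] [ 433.4 -271.7] 141.0 0.017
yellow [0, 1] [ 427.3 -240.1] 61.3 0.794
tea [0] [ 431.1 -155.4] 9.4 0.172
tea [1] [ 431.9 -156. ] 6.8 0.078
tea [0, 1] [ 431.3 -156.4] 21.5 0.127
match [0] [ 548.1 -173.2] 12.1 0.104
match [1] [ 547.4 -174.3] 13.0 0.06
match [0, 1] [ 547.5 -174. ] 12.5 0.085
```

```bash
cat > plan.py <<'E'
import sys,numpy as np
from h import manip
from scipy.spatial.transform import Rotation as Ro
def plan(x,y,z,phi):
    o=manip.get_obs(); R=Ro.from_quat(o['ee_rot']); c,s=np.cos(np.radians(phi)),np.sin(np.radians(phi))
    T=Ro.from_matrix(np.array([[c,s,0],[s,-c,0],[0,0,-1]]).T)
    rv=np.degrees((R.inv()*T).as_rotvec())/4; d=np.array([x,y,z])-o['position']
    print('t',round(o['clock'],1),'pos',np.round(o['position']*1e3,1),'jq',np.round(o['joint_pos'],2),'w',round(o['grip_width'],3),'F',np.round(o['ft_force'],1))
    print(' turn units',np.round(rv,2),' then shift units',np.round(T.inv().apply(d)/.025,2),' shift first',np.round(R.inv().apply(d)/.025,2))
if __name__=='__main__': plan(*map(float,sys.argv[1:5]))
E
python3 plan.py .434 -.2715 .12 51
```

```text
t 0.1 pos [ 271.  -562.8  230.6] jq [ 1.1   0.33 -0.06  1.46  0.02  1.35 -0.09] w 0.999 F [0.3 0.2 0.6]
 turn units [-0.02 -0.   -6.32]  then shift units [13.16 -2.27  4.42]  shift first [10.93 -7.66  4.43]
```

Emit:
{"fn": "jog_arm", "kwargs": {
  "dr": [
    [0, 0, -0.9],
    [0, 0, -0.9],
    [0, 0, -0.9],
    [0, 0, -0.9],
    [0, 0, -0.9],
    [0, 0, -0.9],
    [0, 0, -0.92]
  ],
  "translation": [
    [0, 0, 0],
    [0, 0, 0],
    [0, 0, 0],
    [0, 0, 0],
    [0, 0, 0],
    [0, 0, 0],
    [0, 0, 0]
  ],
  "jaw": [0.5, 0.5, 0.5, 0.5, 0.5, 0.5, 0.5],
  "squeeze": 30
}}

```text
clock: 0.8
position: [0.2711, -0.5629, 0.2308]
ee_rot: [0.902, 0.432, -0.0, -0.0]
ft_force: [0.2, 0.1, 0.0]
grip_width: 0.503
grasp_force: 0.0
```

Emit:
{"fn": "jog_arm", "kwargs": {
  "dr": [
    [0, 0, 0],
    [0, 0, 0],
    [0, 0, 0],
    [0, 0, 0],
    [0, 0, 0],
    [0, 0, 0],
    [0, 0, 0]
  ],
  "translation": [
    [0.9, -0.15, 0.1],
    [0.9, -0.15, 0.1],
    [0.9, -0.15, 0.1],
    [0.9, -0.15, 0.1],
    [0.9, -0.15, 0.2],
    [0.9, -0.15, 0.2],
    [0.9, -0.15, 0.2]
  ],
  "jaw": [0.5, 0.5, 0.5, 0.5, 0.5, 0.5, 0.5]
}}

```text
clock: 1.5
position: [0.3501, -0.4232, 0.2058]
ee_rot: [0.903, 0.43, -0.0, -0.0]
ft_force: [0.1, 1.1, 0.1]
grip_width: 0.497
grasp_force: 0.0
```

Emit:
{"fn": "jog_arm", "kwargs": {
  "dr": [
    [0, 0, 0],
    [0, 0, 0],
    [0, 0, 0],
    [0, 0, 0],
    [0, 0, 0],
    [0, 0, 0],
    [0, 0, 0],
    [0, 0, 0]
  ],
  "translation": [
    [0.9, -0.15, 0.4],
    [0.9, -0.15, 0.4],
    [0.9, -0.15, 0.4],
    [0.9, -0.15, 0.4],
    [0.9, -0.15, 0.4],
    [0.9, -0.15, 0.4],
    [0.9, -0.15, 0.4],
    [0, 0, 0]
  ],
  "jaw": [0.5, 0.5, 0.5, 0.5, 0.5, 0.5, 0.5, 0.5]
}}

```text
clock: 2.3
position: [0.4295, -0.2817, 0.1348]
ee_rot: [0.902, 0.433, -0.0, -0.001]
ft_force: [-0.3, -0.8, -0.2]
grip_width: 0.502
grasp_force: 0.0
```

```bash
python3 plan.py .434 -.2715 .004 51
```

```text
t 2.3 pos [ 429.5 -281.7  134.8] jq [ 0.8   0.19 -0.34  1.86  0.07  1.11 -0.24] w 0.502 F [-0.3 -0.8 -0.2]
 turn units [-0.04 -0.01  0.06]  then shift units [ 0.43 -0.12  5.23]  shift first [ 0.43 -0.1   5.23]
```

Emit:
{"fn": "jog_arm", "kwargs": {
  "dr": [
    [0, 0, 0],
    [0, 0, 0],
    [0, 0, 0],
    [0, 0, 0],
    [0, 0, 0],
    [0, 0, 0],
    [0, 0, 0],
    [0, 0, 0],
    [0, 0, 0],
    [0, 0, 0]
  ],
  "translation": [
    [0.43, -0.1, 0],
    [0, 0, 0.8],
    [0, 0, 0.8],
    [0, 0, 0.8],
    [0, 0, 0.8],
    [0, 0, 0.7],
    [0, 0, 0.6],
    [0, 0, 0.4],
    [0, 0, 0.2],
    [0, 0, 0.1]
  ],
  "jaw": [0.5, 0.5, 0.5, 0.5, 0.5, 0.5, 0.5, 0.5, 0.5, 0.5]
}}

```text
clock: 3.3
position: [0.4336, -0.2755, 0.0063]
ee_rot: [0.903, 0.43, 0.0, 0.0]
ft_force: [0.2, -0.4, 0.0]
grip_width: 0.501
grasp_force: 0.0
```

```bash
python3 -c "
from h import *
c=snap('scene','a.png');im=cv2.imread('pics/a.png');cv2.imwrite('pics/az.png',cv2.resize(im[150:260,240:386],(796,600),interpolation=cv2.INTER_CUBIC))" && python3 plan.py .434 -.2715 .004 51
```

```text
t 3.4 pos [ 433.5 -275.5    6.2] jq [ 0.76  0.36 -0.33  1.96  0.15  0.84 -0.33] w 0.499 F [-0.2  0.3 -1.1]
 turn units [ 0.    0.   -0.01]  then shift units [ 0.14 -0.09  0.09]  shift first [ 0.14 -0.09  0.09]
```

View pics/az.png

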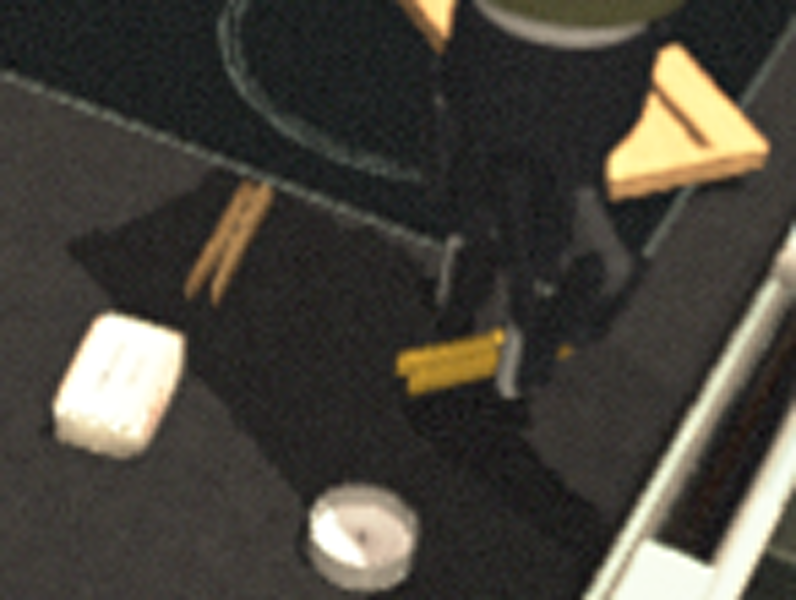

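The yellow peg, around crop (450,365), lies between the two fingers at (450,270) and (512,360). I'll close on it and lift.

Emit:
{"fn": "jog_arm", "kwargs": {
  "dr": [
    [0, 0, 0],
    [0, 0, 0],
    [0, 0, 0],
    [0, 0, 0],
    [0, 0, 0],
    [0, 0, 0],
    [0, 0, 0]
  ],
  "translation": [
    [0.14, -0.09, 0.08],
    [0, 0, 0],
    [0, 0, 0],
    [0, 0, 0],
    [0, 0, 0],
    [0, 0, 0],
    [0, 0, 0]
  ],
  "jaw": [0.5, 0, 0, 0, 0, 0, 0]
}}

```text
clock: 4.05
position: [0.4343, -0.2713, 0.0048]
ee_rot: [0.903, 0.43, 0.0, 0.0]
ft_force: [-1.1, 1.7, 5.7]
grip_width: 0.161
grasp_force: 31.4
```

Emit:
{"fn": "jog_arm", "kwargs": {
  "dr": [
    [0, 0, 0],
    [0, 0, 0],
    [0, 0, 0],
    [0, 0, 0],
    [0, 0, 0],
    [0, 0, 0],
    [0, 0, 0]
  ],
  "translation": [
    [0, 0, -0.3],
    [0, 0, -0.8],
    [0, 0, -0.8],
    [0, 0, -0.8],
    [0, 0, -0.8],
    [0, 0, -0.5],
    [0, 0, 0]
  ],
  "jaw": [0, 0, 0, 0, 0, 0, 0]
}}

```text
clock: 4.75
position: [0.4348, -0.2719, 0.1061]
ee_rot: [0.903, 0.43, 0.001, 0.001]
ft_force: [0.0, 0.5, -1.1]
grip_width: 0.16
grasp_force: 30.7
```

```bash
python3 -c "
import numpy as np
t=np.radians(7.8)
for s in(1,-1): print(509.7-np.sin(t)*45*s,54.4+np.cos(t)*45*s)"; python3 plan.py .516 .0098 .1 97.8
```

```text
503.5927992404563 98.98365282121496
515.8072007595437 9.816347178785037
t 4.8 pos [ 434.8 -271.9  106.1] jq [ 0.79  0.22 -0.35  1.89  0.09  1.04 -0.28] w 0.16 F [ 0.   0.5 -1.1]
 turn units [  0.04   0.02 -11.7 ]  then shift units [10.72  4.75  0.24]  shift first [10.8  -4.57  0.23]
```

Emit:
{"fn": "jog_arm", "kwargs": {
  "dr": [
    [0, 0, -0.97],
    [0, 0, -0.97],
    [0, 0, -0.97],
    [0, 0, -0.97],
    [0, 0, -0.97],
    [0, 0, -0.97],
    [0, 0, -0.97],
    [0, 0, -0.97],
    [0, 0, -0.97],
    [0, 0, -0.97]
  ],
  "translation": [
    [0, 0, 0],
    [0, 0, 0],
    [0, 0, 0],
    [0, 0, 0],
    [0, 0, 0],
    [0, 0, 0],
    [0, 0, 0],
    [0, 0, 0],
    [0, 0, 0],
    [0, 0, 0]
  ],
  "jaw": [0, 0, 0, 0, 0, 0, 0, 0, 0, 0]
}}

```text
clock: 5.75
position: [0.4334, -0.271, 0.1031]
ee_rot: [0.707, 0.707, -0.0, -0.001]
ft_force: [0.7, -0.2, 0.6]
grip_width: 0.162
grasp_force: 30.7
```

Emit:
{"fn": "jog_arm", "kwargs": {
  "dr": [
    [0, 0, -1],
    [0, 0, -1],
    [0, 0, 0],
    [0, 0, 0],
    [0, 0, 0],
    [0, 0, 0],
    [0, 0, 0],
    [0, 0, 0]
  ],
  "translation": [
    [0, 0, 0],
    [0, 0, 0],
    [0.9, 0.4, 0],
    [0.9, 0.4, 0],
    [0.9, 0.4, 0],
    [0.9, 0.4, 0],
    [0.9, 0.4, 0],
    [0.9, 0.4, 0]
  ],
  "jaw": [0, 0, 0, 0, 0, 0, 0, 0]
}}

```text
clock: 6.55
position: [0.4747, -0.1283, 0.1033]
ee_rot: [0.657, 0.753, -0.0, -0.001]
ft_force: [-0.5, -0.1, 0.2]
grip_width: 0.161
grasp_force: 30.7
```

Emit:
{"fn": "jog_arm", "kwargs": {
  "dr": [
    [0, 0, 0],
    [0, 0, 0],
    [0, 0, 0],
    [0, 0, 0],
    [0, 0, 0],
    [0, 0, 0],
    [0, 0, 0]
  ],
  "translation": [
    [0.9, 0.4, 0],
    [0.9, 0.4, 0],
    [0.9, 0.4, 0],
    [0.9, 0.4, 0],
    [0.9, 0.4, 0.1],
    [0.8, 0.35, 0.1],
    [0, 0, 0]
  ],
  "jaw": [0, 0, 0, 0, 0, 0, 0]
}}

```text
clock: 7.25
position: [0.515, 0.0133, 0.0982]
ee_rot: [0.656, 0.755, 0.0, -0.001]
ft_force: [-0.3, -0.8, 0.1]
grip_width: 0.159
grasp_force: 30.7
```

```bash
python3 plan.py .5158 .0098 .011 97.8; python3 -c "
from h import *
c=snap('scene','b.png');im=cv2.imread('pics/b.png');cv2.imwrite('pics/bz.png',cv2.resize(im[180:390,120:400],(800,600),interpolation=cv2.INTER_CUBIC))"
```

```text
t 7.2 pos [515.   13.3  98.2] jq [ 0.45  0.28 -0.64  1.88  0.19  1.05 -0.12] w 0.159 F [-0.3 -0.8  0.1]
 turn units [-0.01 -0.03  0.06]  then shift units [-0.14  0.01  3.49]  shift first [-0.15  0.02  3.49]
```

View pics/bz.png

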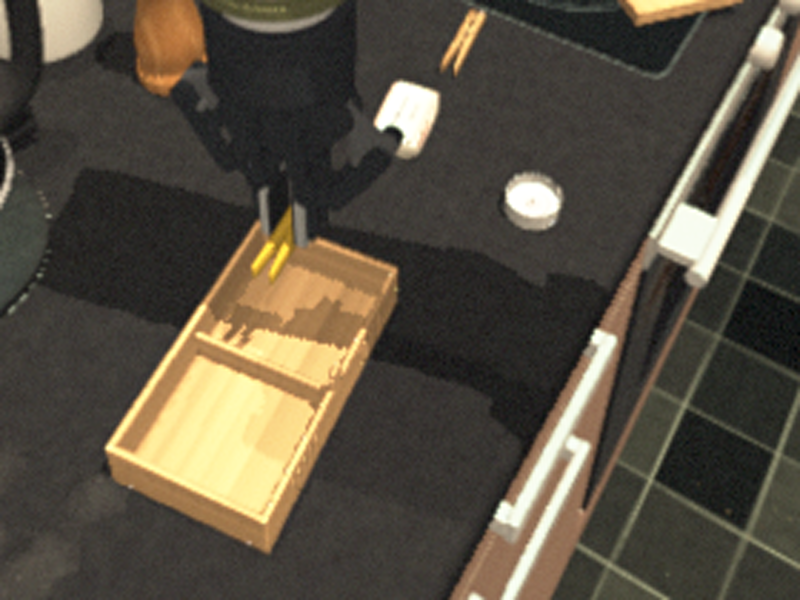

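The yellow peg is held at about (275,245), in line with the bay. The key shows on the near wall at (345,355). I'll lower it and release.

Emit:
{"fn": "jog_arm", "kwargs": {
  "dr": [
    [0, 0, 0],
    [0, 0, 0],
    [0, 0, 0],
    [0, 0, 0],
    [0, 0, 0],
    [0, 0, 0],
    [0, 0, 0],
    [0, 0, 0]
  ],
  "translation": [
    [-0.15, 0, 0],
    [0, 0, 0.7],
    [0, 0, 0.8],
    [0, 0, 0.8],
    [0, 0, 0.6],
    [0, 0, 0.4],
    [0, 0, 0.2],
    [0, 0, 0.05]
  ],
  "jaw": [0, 0, 0, 0, 0, 0, 0, 0]
}}

```text
clock: 8.1
position: [0.5179, 0.0059, 0.0118]
ee_rot: [0.658, 0.753, 0.002, 0.001]
ft_force: [0.3, 1.7, 13.9]
grip_width: 0.163
grasp_force: 45.2
```

Emit:
{"fn": "jog_arm", "kwargs": {
  "dr": [
    [0, 0, 0],
    [0, 0, 0],
    [0, 0, 0],
    [0, 0, 0],
    [0, 0, 0]
  ],
  "translation": [
    [0, 0, 0],
    [0, 0, 0],
    [0, 0, 0],
    [0, 0, 0],
    [0, 0, 0]
  ],
  "jaw": [0, 0.35, 0.35, 0.35, 0.35]
}}

```text
clock: 8.6
position: [0.5156, 0.0058, 0.0103]
ee_rot: [0.658, 0.753, -0.0, -0.0]
ft_force: [-0.4, -0.0, 0.2]
grip_width: 0.351
grasp_force: 0.0
```

Emit:
{"fn": "jog_arm", "kwargs": {
  "dr": [
    [0, 0, 0],
    [0, 0, 0],
    [0, 0, 0],
    [0, 0, 0],
    [0, 0, 0],
    [0, 0, 0]
  ],
  "translation": [
    [0, 0, -0.5],
    [0, 0, -0.8],
    [0, 0, -0.9],
    [0, 0, -0.9],
    [0, 0, -0.9],
    [0, 0, 0]
  ],
  "jaw": [0.35, 0.35, 0.35, 0.35, 0.35, 0.35]
}}

```text
clock: 9.2
position: [0.5177, 0.0064, 0.1143]
ee_rot: [0.657, 0.754, 0.002, 0.002]
ft_force: [-0.3, -0.2, -0.0]
grip_width: 0.349
grasp_force: 0.0
```

```bash
python3 plan.py .554 -.2776 .1 100
```

```text
t 9.2 pos [517.7   6.4 114.3] jq [ 0.47  0.26 -0.64  1.86  0.18  1.07 -0.1 ] w 0.349 F [-0.3 -0.2 -0. ]
 turn units [ 0.07  0.02 -0.55]  then shift units [-11.44  -0.54   0.57]  shift first [-11.45  -0.11   0.59]
```

Emit:
{"fn": "jog_arm", "kwargs": {
  "dr": [
    [0, 0, -0.55],
    [0, 0, 0],
    [0, 0, 0],
    [0, 0, 0],
    [0, 0, 0],
    [0, 0, 0],
    [0, 0, 0],
    [0, 0, 0],
    [0, 0, 0],
    [0, 0, 0]
  ],
  "translation": [
    [0, 0, 0],
    [-1, -0.05, 0],
    [-1, -0.05, 0],
    [-1, -0.05, 0],
    [-1, -0.05, 0],
    [-1, -0.05, 0],
    [-1, -0.05, 0],
    [-1, -0.05, 0.1],
    [-1, -0.05, 0.1],
    [-1, -0.05, 0.1]
  ],
  "jaw": [0.45, 0.45, 0.45, 0.45, 0.45, 0.45, 0.45, 0.45, 0.45, 0.45]
}}

```text
clock: 10.2
position: [0.5436, -0.2183, 0.1029]
ee_rot: [0.643, 0.766, -0.0, -0.0]
ft_force: [-0.4, 0.3, -0.5]
grip_width: 0.45
grasp_force: 0.0
```

Emit:
{"fn": "jog_arm", "kwargs": {
  "dr": [
    [0, 0, 0],
    [0, 0, 0],
    [0, 0, 0],
    [0, 0, 0],
    [0, 0, 0]
  ],
  "translation": [
    [-1, -0.05, 0.1],
    [-1, -0.05, 0.1],
    [-0.4, 0, 0],
    [0, 0, 0],
    [0, 0, 0]
  ],
  "jaw": [0.45, 0.45, 0.45, 0.45, 0.45]
}}

```text
clock: 10.7
position: [0.5519, -0.2754, 0.0981]
ee_rot: [0.642, 0.766, 0.0, -0.0]
ft_force: [-0.1, 0.2, -0.5]
grip_width: 0.449
grasp_force: 0.0
```

```bash
python3 plan.py .554 -.2776 .006 100; python3 -c "
from h import *
c=snap('scene','c.png');im=cv2.imread('pics/c.png');cv2.imwrite('pics/cz.png',cv2.resize(im[165:375,130:410],(800,600),interpolation=cv2.INTER_CUBIC))"
```

```text
t 10.7 pos [ 551.9 -275.4   98.1] jq [ 0.76  0.46 -0.47  1.62  0.23  1.12  0.4 ] w 0.449 F [-0.1  0.2 -0.5]
 turn units [ 0.   -0.01  0.01]  then shift units [-0.1   0.07  3.68]  shift first [-0.11  0.06  3.68]
```

View pics/cz.png

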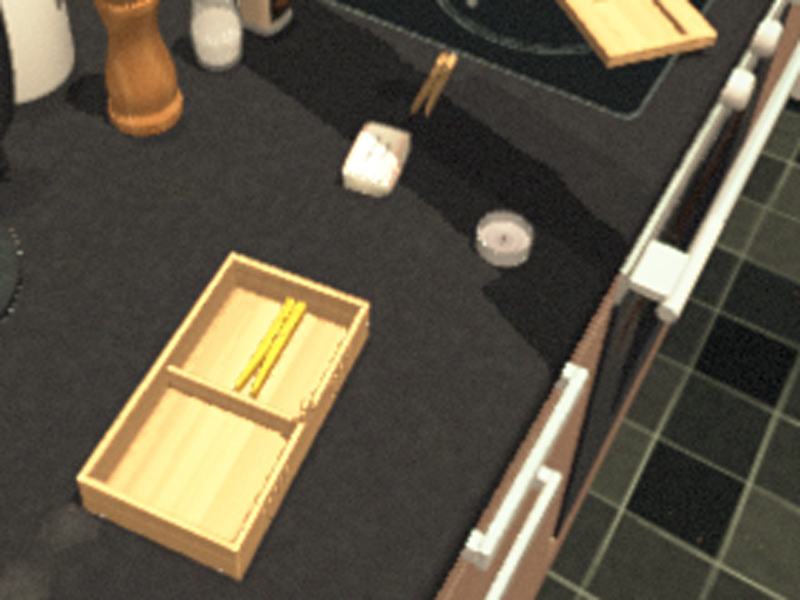

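The yellow peg lies flat in its bay at about (270,345), and the wooden peg is clear at (435,85). I'll descend and grasp it.

Emit:
{"fn": "jog_arm", "kwargs": {
  "dr": [
    [0, 0, 0],
    [0, 0, 0],
    [0, 0, 0],
    [0, 0, 0],
    [0, 0, 0],
    [0, 0, 0],
    [0, 0, 0],
    [0, 0, 0]
  ],
  "translation": [
    [-0.1, 0.06, 0.4],
    [0, 0, 0.8],
    [0, 0, 0.8],
    [0, 0, 0.8],
    [0, 0, 0.5],
    [0, 0, 0.25],
    [0, 0, 0.13],
    [0, 0, 0]
  ],
  "jaw": [0.45, 0.45, 0.45, 0.45, 0.45, 0.45, 0.45, 0.45]
}}

```text
clock: 11.55
position: [0.5539, -0.279, 0.0063]
ee_rot: [0.643, 0.766, 0.0, 0.0]
ft_force: [0.2, 0.6, 0.4]
grip_width: 0.451
grasp_force: 0.0
```

Emit:
{"fn": "jog_arm", "kwargs": {
  "dr": [
    [0, 0, 0],
    [0, 0, 0],
    [0, 0, 0],
    [0, 0, 0],
    [0, 0, 0]
  ],
  "translation": [
    [0, 0, 0],
    [0, 0, 0],
    [0, 0, 0],
    [0, 0, 0],
    [0, 0, 0]
  ],
  "jaw": [0, 0, 0, 0, 0]
}}

```text
clock: 12.05
position: [0.5543, -0.2794, 0.007]
ee_rot: [0.643, 0.766, 0.0, 0.001]
ft_force: [-0.5, -0.2, 5.5]
grip_width: 0.161
grasp_force: 30.7
```

Emit:
{"fn": "jog_arm", "kwargs": {
  "dr": [
    [0, 0, 0],
    [0, 0, 0],
    [0, 0, 0],
    [0, 0, 0],
    [0, 0, 0],
    [0, 0, 0],
    [0, 0, 0]
  ],
  "translation": [
    [0, 0, -0.3],
    [0, 0, -0.8],
    [0, 0, -0.8],
    [0, 0, -0.8],
    [0, 0, -0.8],
    [0, 0, -0.5],
    [0, 0, 0]
  ],
  "jaw": [0, 0, 0, 0, 0, 0, 0]
}}

```text
clock: 12.75
position: [0.5546, -0.2795, 0.108]
ee_rot: [0.643, 0.766, 0.0, 0.002]
ft_force: [-0.8, -0.1, -0.1]
grip_width: 0.164
grasp_force: 30.0
```

```bash
python3 plan.py .5036 .099 .1 97.8
```

```text
t 12.8 pos [ 554.6 -279.5  108. ] jq [ 0.76  0.46 -0.47  1.6   0.23  1.14  0.41] w 0.164 F [-0.8 -0.1 -0.1]
 turn units [0.03 0.03 0.55]  then shift units [15.28  0.03  0.32]  shift first [15.26  0.62  0.29]
```

Emit:
{"fn": "jog_arm", "kwargs": {
  "dr": [
    [0, 0, 0.55],
    [0, 0, 0],
    [0, 0, 0],
    [0, 0, 0],
    [0, 0, 0],
    [0, 0, 0],
    [0, 0, 0],
    [0, 0, 0],
    [0, 0, 0],
    [0, 0, 0]
  ],
  "translation": [
    [0, 0, 0],
    [1, 0, 0],
    [1, 0, 0],
    [1, 0, 0],
    [1, 0, 0],
    [1, 0, 0],
    [1, 0, 0],
    [1, 0, 0],
    [1, 0, 0],
    [1, 0, 0]
  ],
  "jaw": [0, 0, 0, 0, 0, 0, 0, 0, 0, 0]
}}

```text
clock: 13.75
position: [0.5223, -0.0552, 0.105]
ee_rot: [0.657, 0.754, -0.0, -0.001]
ft_force: [-0.3, 0.1, -0.0]
grip_width: 0.161
grasp_force: 30.0
```

Emit:
{"fn": "jog_arm", "kwargs": {
  "dr": [
    [0, 0, 0],
    [0, 0, 0],
    [0, 0, 0],
    [0, 0, 0],
    [0, 0, 0],
    [0, 0, 0],
    [0, 0, 0],
    [0, 0, 0],
    [0, 0, 0]
  ],
  "translation": [
    [1, 0, 0],
    [1, 0, 0],
    [1, 0, 0],
    [1, 0, 0],
    [1, 0, 0],
    [0.9, 0, 0],
    [0.3, 0, 0],
    [0, 0, 0],
    [0, 0, 0]
  ],
  "jaw": [0, 0, 0, 0, 0, 0, 0, 0, 0]
}}

```text
clock: 14.65
position: [0.5022, 0.0961, 0.1056]
ee_rot: [0.658, 0.753, -0.0, -0.0]
ft_force: [0.5, -0.3, -0.6]
grip_width: 0.159
grasp_force: 30.0
```

```bash
python3 plan.py .5036 .0985 .0125 97.8
```

```text
t 14.7 pos [502.2  96.1 105.6] jq [ 0.34  0.27 -0.69  1.88  0.19  1.06 -0.29] w 0.159 F [ 0.5 -0.3 -0.6]
 turn units [-0.01  0.01 -0.02]  then shift units [0.09 0.07 3.72]  shift first [0.09 0.07 3.72]
```

Emit:
{"fn": "jog_arm", "kwargs": {
  "dr": [
    [0, 0, 0],
    [0, 0, 0],
    [0, 0, 0],
    [0, 0, 0],
    [0, 0, 0],
    [0, 0, 0],
    [0, 0, 0],
    [0, 0, 0]
  ],
  "translation": [
    [0.05, 0.05, 0.4],
    [0, 0, 0.8],
    [0, 0, 0.8],
    [0, 0, 0.8],
    [0, 0, 0.5],
    [0, 0, 0.3],
    [0, 0, 0.1],
    [0, 0, 0]
  ],
  "jaw": [0, 0, 0, 0, 0, 0, 0, 0]
}}

```text
clock: 15.45
position: [0.5034, 0.0988, 0.0137]
ee_rot: [0.657, 0.753, 0.0, 0.0]
ft_force: [0.2, 0.1, -0.1]
grip_width: 0.163
grasp_force: 30.0
```

Emit:
{"fn": "jog_arm", "kwargs": {
  "dr": [
    [0, 0, 0],
    [0, 0, 0],
    [0, 0, 0],
    [0, 0, 0]
  ],
  "translation": [
    [0, 0, 0],
    [0, 0, 0],
    [0, 0, 0],
    [0, 0, 0]
  ],
  "jaw": [0.35, 0.35, 0.35, 0.35]
}}

```text
clock: 15.85
position: [0.5034, 0.0988, 0.0138]
ee_rot: [0.657, 0.754, 0.0, 0.0]
ft_force: [-0.6, 0.4, 0.5]
grip_width: 0.347
grasp_force: 0.0
```

Emit:
{"fn": "jog_arm", "kwargs": {
  "dr": [
    [0, 0, 0],
    [0, 0, 0],
    [0, 0, 0],
    [0, 0, 0],
    [0, 0, 0],
    [0, 0, 0],
    [0, 0, 0]
  ],
  "translation": [
    [0, 0, -0.5],
    [0, 0, -0.8],
    [0, 0, -0.9],
    [0, 0, -0.9],
    [0, 0, -0.9],
    [0, 0, -0.5],
    [0, 0, 0]
  ],
  "jaw": [0.35, 0.35, 0.35, 0.35, 0.35, 0.35, 0.35]
}}

```text
clock: 16.55
position: [0.5042, 0.0991, 0.128]
ee_rot: [0.657, 0.754, 0.001, 0.001]
ft_force: [0.1, -0.0, -0.2]
grip_width: 0.35
grasp_force: 0.0
```

```bash
python3 plan.py .477 -.4607 .125 50.1
```

```text
t 16.6 pos [504.2  99.1 128. ] jq [ 0.34  0.24 -0.7   1.85  0.18  1.1  -0.28] w 0.35 F [ 0.1 -0.  -0.2]
 turn units [ 5.000e-02 -1.000e-02  1.192e+01]  then shift units [-17.88  13.53   0.12]  shift first [-22.04  -4.11   0.12]
```

Emit:
{"fn": "jog_arm", "kwargs": {
  "dr": [
    [0, 0, 0],
    [0, 0, 0],
    [0, 0, 0],
    [0, 0, 0],
    [0, 0, 0],
    [0, 0, 0],
    [0, 0, 0],
    [0, 0, 0],
    [0, 0, 0],
    [0, 0, 0]
  ],
  "translation": [
    [-0.95, -0.18, 0],
    [-0.95, -0.18, 0],
    [-0.95, -0.18, 0],
    [-0.95, -0.18, 0],
    [-0.95, -0.18, 0],
    [-0.95, -0.18, 0],
    [-0.95, -0.18, 0],
    [-0.95, -0.18, 0],
    [-0.95, -0.18, 0],
    [-0.95, -0.18, 0]
  ],
  "jaw": [0.4, 0.4, 0.4, 0.4, 0.4, 0.4, 0.4, 0.4, 0.4, 0.4]
}}

```text
clock: 17.55
position: [0.49, -0.1435, 0.1249]
ee_rot: [0.657, 0.754, -0.0, -0.001]
ft_force: [0.4, 0.2, 0.6]
grip_width: 0.4
grasp_force: 0.0
```

Emit:
{"fn": "jog_arm", "kwargs": {
  "dr": [
    [0, 0, 0],
    [0, 0, 0],
    [0, 0, 0],
    [0, 0, 0],
    [0, 0, 0],
    [0, 0, 0],
    [0, 0, 0],
    [0, 0, 0],
    [0, 0, 0],
    [0, 0, 0]
  ],
  "translation": [
    [-0.95, -0.18, 0],
    [-0.95, -0.18, 0],
    [-0.95, -0.18, 0],
    [-0.95, -0.18, 0],
    [-0.95, -0.18, 0],
    [-0.95, -0.18, 0],
    [-0.95, -0.18, 0],
    [-0.95, -0.18, 0],
    [-0.95, -0.18, 0],
    [-0.95, -0.18, 0]
  ],
  "jaw": [0.4, 0.4, 0.4, 0.4, 0.4, 0.4, 0.4, 0.4, 0.4, 0.4]
}}

```text
clock: 18.55
position: [0.4778, -0.3846, 0.1246]
ee_rot: [0.657, 0.754, -0.0, -0.001]
ft_force: [-0.3, 0.7, 0.3]
grip_width: 0.397
grasp_force: 0.0
```

Emit:
{"fn": "jog_arm", "kwargs": {
  "dr": [
    [0, 0, 0],
    [0, 0, 0],
    [0, 0, 0],
    [0, 0, 1],
    [0, 0, 1],
    [0, 0, 1],
    [0, 0, 1],
    [0, 0, 1],
    [0, 0, 1],
    [0, 0, 1]
  ],
  "translation": [
    [-0.95, -0.18, 0],
    [-0.95, -0.18, 0],
    [-0.95, -0.18, 0],
    [0, 0, 0],
    [0, 0, 0],
    [0, 0, 0],
    [0, 0, 0],
    [0, 0, 0],
    [0, 0, 0],
    [0, 0, 0]
  ],
  "jaw": [0.4, 0.4, 0.4, 0.4, 0.4, 0.4, 0.4, 0.4, 0.4, 0.4]
}}

```text
clock: 19.55
position: [0.4742, -0.456, 0.1244]
ee_rot: [0.821, 0.571, -0.0, -0.001]
ft_force: [-0.1, 0.5, 0.3]
grip_width: 0.401
grasp_force: 0.0
```

Emit:
{"fn": "jog_arm", "kwargs": {
  "dr": [
    [0, 0, 1],
    [0, 0, 1],
    [0, 0, 1],
    [0, 0, 1],
    [0, 0, 0.9],
    [0, 0, 0],
    [0, 0, 0]
  ],
  "translation": [
    [0, 0, 0],
    [0, 0, 0],
    [0, 0, 0],
    [0, 0, 0],
    [0, 0, 0],
    [0, 0, 0],
    [0, 0, 0]
  ],
  "jaw": [0.4, 0.4, 0.4, 0.4, 0.4, 0.4, 0.4]
}}

```text
clock: 20.25
position: [0.4745, -0.4561, 0.1251]
ee_rot: [0.905, 0.425, -0.0, -0.001]
ft_force: [0.0, 0.7, 0.2]
grip_width: 0.402
grasp_force: 0.0
```

```bash
python3 plan.py .477 -.4607 .036 50.1; python3 -c "
from h import *
c=snap('scene','d.png');im=cv2.imread('pics/d.png');cv2.imwrite('pics/dz.png',np.hstack([cv2.resize(im[215:365,140:290],(400,400)),cv2.resize(im[90:200,290:400],(400,400),interpolation=cv2.INTER_CUBIC)]))"
```

```text
t 20.2 pos [ 474.5 -456.1  125.1] jq [ 0.85  0.49 -0.21  1.48  0.1   1.19 -0.07] w 0.402 F [0.  0.7 0.2]
 turn units [-0.02  0.    0.05]  then shift units [-0.08  0.2   3.56]  shift first [-0.08  0.2   3.56]
```

View pics/dz.png

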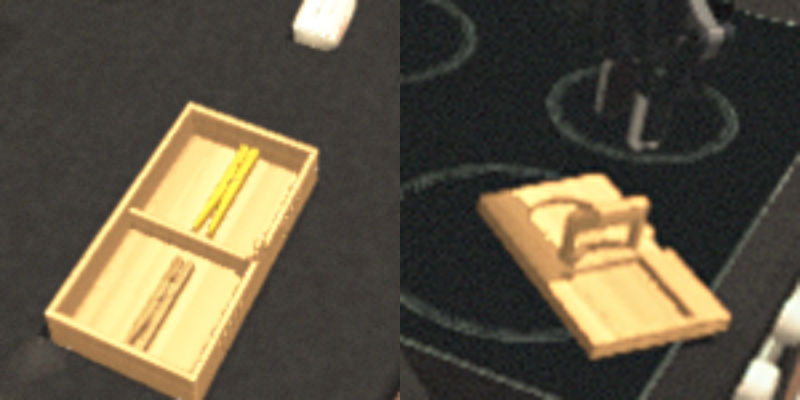

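Both pegs lie in their bays, at about (228,190) and (163,300), and the jaws hover above the tray handle. I'll grasp the handle next.

Emit:
{"fn": "jog_arm", "kwargs": {
  "dr": [
    [0, 0, 0.05],
    [0, 0, 0],
    [0, 0, 0],
    [0, 0, 0],
    [0, 0, 0],
    [0, 0, 0],
    [0, 0, 0],
    [0, 0, 0]
  ],
  "translation": [
    [-0.08, 0.2, 0.2],
    [0, 0, 0.7],
    [0, 0, 0.8],
    [0, 0, 0.8],
    [0, 0, 0.6],
    [0, 0, 0.3],
    [0, 0, 0.1],
    [0, 0, 0]
  ],
  "jaw": [0.4, 0.4, 0.4, 0.4, 0.4, 0.4, 0.4, 0.4],
  "squeeze": 60
}}

```text
clock: 21.1
position: [0.4775, -0.4614, 0.0388]
ee_rot: [0.906, 0.423, 0.0, 0.0]
ft_force: [-0.7, 0.5, -0.4]
grip_width: 0.401
grasp_force: 0.0
```

Emit:
{"fn": "jog_arm", "kwargs": {
  "dr": [
    [0, 0, 0],
    [0, 0, 0],
    [0, 0, 0],
    [0, 0, 0],
    [0, 0, 0],
    [0, 0, 0]
  ],
  "translation": [
    [0, 0, 0],
    [0, 0, 0],
    [0, 0, 0],
    [0, 0, 0],
    [0, 0, 0],
    [0, 0, 0]
  ],
  "jaw": [0.2, 0.1, 0, 0, 0, 0]
}}

```text
clock: 21.7
position: [0.4778, -0.4616, 0.0397]
ee_rot: [0.906, 0.423, 0.0, 0.001]
ft_force: [-0.4, -0.0, 6.2]
grip_width: 0.103
grasp_force: 59.6
```

```bash
python3 plan.py .5097 .0544 .15 7.8
python3 - <<'E'
from fit import *
c=snap('scene','e.png')
m=mask(c,[306,131,384,192],lambda H:(H[...,2]>80)&(H[...,1]>70))
E
```

```text
t 21.7 pos [ 477.8 -461.6   39.7] jq [ 0.84  0.58 -0.2   1.53  0.12  1.04 -0.08] w 0.103 F [-0.4 -0.   6.2]
 turn units [ 3.000e-02 -1.000e-02  1.055e+01]  then shift units [  4.07 -20.28  -4.41]  shift first [ 16.63 -12.29  -4.44]
```

Emit:
{"fn": "jog_arm", "kwargs": {
  "dr": [
    [0, 0, 0],
    [0, 0, 0],
    [0, 0, 0],
    [0, 0, 0],
    [0, 0, 0],
    [0, 0, 0],
    [0, 0, 0],
    [0, 0, 0],
    [0, 0, 0],
    [0, 0, 0]
  ],
  "translation": [
    [0, 0, -0.15],
    [0, 0, -0.3],
    [0, 0, -0.5],
    [0, 0, -0.5],
    [0, 0, -0.5],
    [0, 0, -0.5],
    [0, 0, -0.5],
    [0, 0, -0.5],
    [0, 0, -0.5],
    [0, 0, -0.4]
  ],
  "jaw": [0, 0, 0, 0, 0, 0, 0, 0, 0, 0]
}}

```text
clock: 22.75
position: [0.4774, -0.4613, 0.1487]
ee_rot: [0.906, 0.423, 0.0, 0.0]
ft_force: [-0.3, 0.6, -2.3]
grip_width: 0.102
grasp_force: 58.5
```

Emit:
{"fn": "jog_arm", "kwargs": {
  "dr": [
    [0, 0, 0],
    [0, 0, 0],
    [0, 0, 0],
    [0, 0, 0],
    [0, 0, 0],
    [0, 0, 0],
    [0, 0, 0],
    [0, 0, 0],
    [0, 0, 0],
    [0, 0, 0]
  ],
  "translation": [
    [0.2, -0.15, 0],
    [0.4, -0.3, 0],
    [0.6, -0.44, 0],
    [0.6, -0.44, 0],
    [0.6, -0.44, 0],
    [0.6, -0.44, 0],
    [0.6, -0.44, 0],
    [0.6, -0.44, 0],
    [0.6, -0.44, 0],
    [0.6, -0.44, 0]
  ],
  "jaw": [0, 0, 0, 0, 0, 0, 0, 0, 0, 0]
}}

```text
clock: 23.75
position: [0.4881, -0.2924, 0.1473]
ee_rot: [0.906, 0.423, -0.0, 0.0]
ft_force: [0.6, 1.1, -2.2]
grip_width: 0.102
grasp_force: 58.6
```

```bash
python3 plan.py .5097 .0544 .15 7.8
python3 - <<'E'
from h import *
c=snap('scene','f.png');im=cv2.imread('pics/f.png');cv2.imwrite('pics/fz.png',cv2.resize(im,(640,480)))
E
```

```text
t 23.8 pos [ 488.1 -292.4  147.3] jq [ 0.7   0.29 -0.29  1.71  0.09  1.16 -0.31] w 0.102 F [ 0.6  1.1 -2.2]
 turn units [ 0.    0.   10.55]  then shift units [  2.74 -13.63  -0.11]  shift first [11.18 -8.25 -0.11]
```

View pics/fz.png

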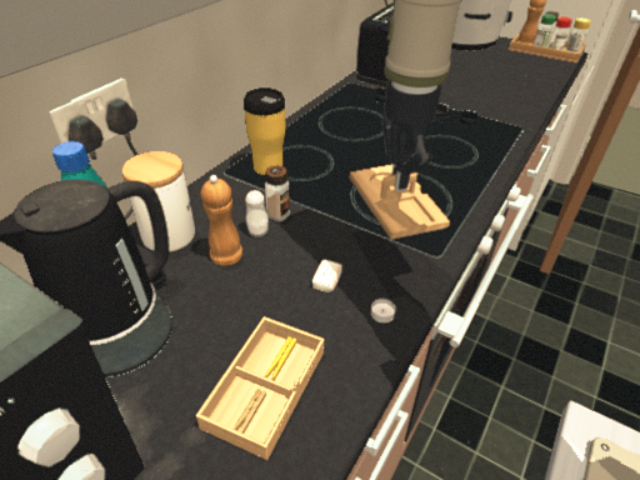

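The tray is held level at (400,200), with the path to the organiser at (262,385) clear. I'll carry it over and turn it.

Emit:
{"fn": "jog_arm", "kwargs": {
  "dr": [
    [0, 0, 0],
    [0, 0, 0],
    [0, 0, 0],
    [0, 0, 0],
    [0, 0, 0],
    [0, 0, 0],
    [0, 0, 0],
    [0, 0, 0],
    [0, 0, 0],
    [0, 0, 0]
  ],
  "translation": [
    [0.6, -0.44, 0],
    [0.6, -0.44, 0],
    [0.6, -0.44, 0],
    [0.6, -0.44, 0],
    [0.6, -0.44, 0],
    [0.6, -0.44, 0],
    [0.6, -0.44, 0],
    [0.6, -0.44, 0],
    [0.6, -0.44, 0],
    [0.6, -0.44, 0]
  ],
  "jaw": [0, 0, 0, 0, 0, 0, 0, 0, 0, 0]
}}

```text
clock: 24.8
position: [0.5001, -0.107, 0.1474]
ee_rot: [0.906, 0.423, 0.0, 0.0]
ft_force: [0.8, -0.3, -2.1]
grip_width: 0.098
grasp_force: 58.7
```

Emit:
{"fn": "jog_arm", "kwargs": {
  "dr": [
    [0, 0, 0],
    [0, 0, 0],
    [0, 0, 0],
    [0, 0, 0],
    [0, 0, 0],
    [0, 0, 0],
    [0, 0, 0],
    [0, 0, 0],
    [0, 0, 0],
    [0, 0, 0]
  ],
  "translation": [
    [0.6, -0.44, 0],
    [0.6, -0.44, 0],
    [0.6, -0.44, 0],
    [0.6, -0.44, 0],
    [0.6, -0.44, 0],
    [0.6, -0.44, 0],
    [0.6, -0.44, 0],
    [0.4, -0.3, 0],
    [0.2, -0.15, 0],
    [0, 0, 0]
  ],
  "jaw": [0, 0, 0, 0, 0, 0, 0, 0, 0, 0]
}}

```text
clock: 25.8
position: [0.5097, 0.041, 0.1473]
ee_rot: [0.906, 0.423, 0.0, 0.0]
ft_force: [-0.4, -1.4, -2.9]
grip_width: 0.1
grasp_force: 58.7
```

Emit:
{"fn": "jog_arm", "kwargs": {
  "dr": [
    [0, 0, 0.3],
    [0, 0, 0.6],
    [0, 0, 0.8],
    [0, 0, 0.8],
    [0, 0, 0.8],
    [0, 0, 0.8],
    [0, 0, 0.8],
    [0, 0, 0.8],
    [0, 0, 0.8],
    [0, 0, 0.8]
  ],
  "translation": [
    [0, 0, 0],
    [0, 0, 0],
    [0, 0, 0],
    [0, 0, 0],
    [0, 0, 0],
    [0, 0, 0],
    [0, 0, 0],
    [0, 0, 0],
    [0, 0, 0],
    [0, 0, 0]
  ],
  "jaw": [0, 0, 0, 0, 0, 0, 0, 0, 0, 0]
}}

```text
clock: 26.8
position: [0.5098, 0.0391, 0.1473]
ee_rot: [0.984, 0.178, -0.0, 0.0]
ft_force: [-0.4, -0.4, -0.9]
grip_width: 0.102
grasp_force: 58.7
```

Emit:
{"fn": "jog_arm", "kwargs": {
  "dr": [
    [0, 0, 0.8],
    [0, 0, 0.8],
    [0, 0, 0.8],
    [0, 0, 0.5],
    [0, 0, 0.35],
    [0, 0, 0],
    [0, 0, 0]
  ],
  "translation": [
    [0, 0, 0],
    [0, 0, 0],
    [0, 0, 0],
    [0, 0, 0],
    [0, 0, 0],
    [0, 0, 0],
    [0, 0, 0]
  ],
  "jaw": [0, 0, 0, 0, 0, 0, 0]
}}

```text
clock: 27.5
position: [0.5098, 0.0399, 0.1473]
ee_rot: [0.998, 0.068, -0.0, 0.0]
ft_force: [0.3, -0.8, -2.7]
grip_width: 0.101
grasp_force: 58.7
```

```bash
python3 plan.py .5097 .0544 .085 7.8
```

```text
t 27.5 pos [509.8  39.9 147.3] jq [ 0.25  0.18 -0.46  1.84  0.09  1.13 -1.67] w 0.101 F [ 0.3 -0.8 -2.7]
 turn units [ 0.  0. -0.]  then shift units [ 0.08 -0.58  2.49]  shift first [ 0.08 -0.58  2.49]
```

Emit:
{"fn": "jog_arm", "kwargs": {
  "dr": [
    [0, 0, 0],
    [0, 0, 0],
    [0, 0, 0],
    [0, 0, 0],
    [0, 0, 0],
    [0, 0, 0]
  ],
  "translation": [
    [0.04, -0.3, 0.3],
    [0.04, -0.28, 0.4],
    [0, 0, 0.4],
    [0, 0, 0.2],
    [0, 0, 0],
    [0, 0, 0]
  ],
  "jaw": [0, 0, 0, 0, 0, 0]
}}

```text
clock: 28.1
position: [0.5098, 0.0548, 0.1147]
ee_rot: [0.998, 0.068, -0.0, 0.0]
ft_force: [-0.2, 1.2, -2.1]
grip_width: 0.099
grasp_force: 58.7
```

```bash
python3 plan.py .5097 .0544 .085 7.8
python3 - <<'E'
from fit import *
a=snap('scene','g.png'); b=snap('top','gt.png')
z=manip.get_obs()['position'][2]-.0347
np.set_printoptions(suppress=True)
p=[.5097,.0544,np.radians(7.8)]
out=[]
for c,f in((a,'g'),(b,'gt')):
    im=cv2.resize(cv2.imread(f'pics/{f}.png'),None,fx=4,fy=4,interpolation=cv2.INTER_CUBIC)
    # overlay the bottom tray rim (green) and expected tray deck top (red)
    for P,col in((box(.1,.176,.034,.034)[::2],(0,255,0)),(box(.1,.176,z+.018,z+.018)[::2],(0,0,255)),(box(.1,.176,z+.006,z+.006)[::2],(255,0,255))):
        q=((proj(c,place(P,p))[[0,1,3,2]]+.5)*4).astype(int); cv2.polylines(im,[q],True,col,1)
    m=((proj(c,place(np.array([[0,0,.05]]),p))[0]+.5)*4).astype(int)
    x=max(0,m[0]-270);y=max(0,m[1]-300); o=im[y:y+600,x:x+400 if 0 else x+540]; out.append(cv2.resize(o,(400,int(o.shape[0]*400/o.shape[1])))[:430])
h=min(o.shape[0] for o in out); cv2.imwrite('pics/gz.png',np.hstack([o[:h] for o in out]))
E
```

```text
t 28.1 pos [509.8  54.8 114.7] jq [ 0.22  0.22 -0.46  1.87  0.11  1.07 -1.72] w 0.099 F [-0.2  1.2 -2.1]
 turn units [ 0.  0. -0.]  then shift units [-0.01  0.01  1.19]  shift first [-0.01  0.01  1.19]
```

View pics/gz.png

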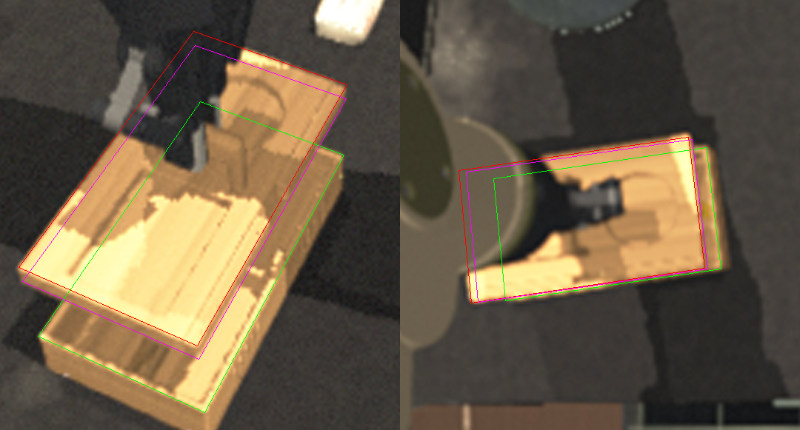

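The overlays agree: the red deck outline matches the held tray, with corners at (345,87) and (20,268), and the green rim matches the organiser. I'll lower it slowly.

Emit:
{"fn": "jog_arm", "kwargs": {
  "dr": [
    [0, 0, 0],
    [0, 0, 0],
    [0, 0, 0],
    [0, 0, 0],
    [0, 0, 0],
    [0, 0, 0],
    [0, 0, 0],
    [0, 0, 0],
    [0, 0, 0],
    [0, 0, 0]
  ],
  "translation": [
    [-0.01, 0.01, 0.3],
    [0, 0, 0.4],
    [0, 0, 0.4],
    [0, 0, 0.3],
    [0, 0, 0.2],
    [0, 0, 0.1],
    [0, 0, 0.1],
    [0, 0, 0.08],
    [0, 0, 0],
    [0, 0, 0]
  ],
  "jaw": [0, 0, 0, 0, 0, 0, 0, 0, 0, 0]
}}

```text
clock: 29.2
position: [0.5097, 0.0547, 0.068]
ee_rot: [0.998, 0.068, 0.0, 0.0]
ft_force: [-0.9, 0.7, -1.6]
grip_width: 0.103
grasp_force: 58.7
```

```bash
python3 plan.py .5097 .0544 .0627 7.8
```

```text
t 29.2 pos [509.7  54.7  68. ] jq [ 0.21  0.28 -0.46  1.92  0.15  0.98 -1.75] w 0.103 F [-0.9  0.7 -1.6]
 turn units [ 0. -0. -0.]  then shift units [-0.    0.01  0.21]  shift first [-0.    0.01  0.21]
```

Emit:
{"fn": "jog_arm", "kwargs": {
  "dr": [
    [0, 0, 0],
    [0, 0, 0],
    [0, 0, 0],
    [0, 0, 0],
    [0, 0, 0],
    [0, 0, 0]
  ],
  "translation": [
    [0, 0, 0.05],
    [0, 0, 0.05],
    [0, 0, 0.05],
    [0, 0, 0.03],
    [0, 0, 0],
    [0, 0, 0]
  ],
  "jaw": [0, 0, 0, 0, 0, 0]
}}

```text
clock: 29.8
position: [0.5096, 0.0547, 0.0633]
ee_rot: [0.998, 0.068, 0.0, 0.0]
ft_force: [-0.9, 0.7, -2.7]
grip_width: 0.105
grasp_force: 58.7
```

Emit:
{"fn": "jog_arm", "kwargs": {
  "dr": [
    [0, 0, 0],
    [0, 0, 0],
    [0, 0, 0]
  ],
  "translation": [
    [0, 0, 0.02],
    [0, 0, 0.02],
    [0, 0, 0]
  ],
  "jaw": [0, 0, 0]
}}

```text
clock: 30.1
position: [0.5095, 0.0547, 0.0622]
ee_rot: [0.998, 0.068, -0.0, 0.0]
ft_force: [0.4, -0.1, -2.0]
grip_width: 0.106
grasp_force: 58.7
```

```bash
python3 plan.py .5097 .0544 .0627 7.8
```

```text
t 30.1 pos [509.5  54.7  62.2] jq [ 0.21  0.29 -0.45  1.92  0.15  0.96 -1.75] w 0.106 F [ 0.4 -0.1 -2. ]
 turn units [ 0.  0. -0.]  then shift units [ 0.01  0.01 -0.02]  shift first [ 0.01  0.01 -0.02]
```

Emit:
{"fn": "jog_arm", "kwargs": {
  "dr": [
    [0, 0, 0],
    [0, 0, 0],
    [0, 0, 0]
  ],
  "translation": [
    [0, 0, 0.02],
    [0, 0, 0.02],
    [0, 0, 0]
  ],
  "jaw": [0, 0, 0]
}}

```text
clock: 30.4
position: [0.5096, 0.0547, 0.0621]
ee_rot: [0.998, 0.068, 0.0, 0.0]
ft_force: [-5.3, -0.6, 7.6]
grip_width: 0.104
grasp_force: 60.4
```

Emit:
{"fn": "jog_arm", "kwargs": {
  "dr": [
    [0, 0, 0],
    [0, 0, 0],
    [0, 0, 0]
  ],
  "translation": [
    [0, 0, 0.02],
    [0, 0, 0.0],
    [0, 0, 0]
  ],
  "jaw": [0, 0, 0]
}}

```text
clock: 30.7
position: [0.5096, 0.0547, 0.0621]
ee_rot: [0.998, 0.068, 0.0, 0.0]
ft_force: [-8.2, -1.2, 14.5]
grip_width: 0.103
grasp_force: 61.3
```

Emit:
{"fn": "jog_arm", "kwargs": {
  "dr": [
    [0, 0, 0],
    [0, 0, 0],
    [0, 0, 0],
    [0, 0, 0],
    [0, 0, 0],
    [0, 0, 0],
    [0, 0, 0]
  ],
  "translation": [
    [0, 0, -0.04],
    [0, 0, 0],
    [0, 0, 0],
    [0, 0, 0],
    [0, 0, 0],
    [0, 0, 0],
    [0, 0, 0]
  ],
  "jaw": [0, 0, 0.13, 0.2, 0.3, 0.4, 0.4]
}}

```text
clock: 31.4
position: [0.5096, 0.0546, 0.0618]
ee_rot: [0.998, 0.068, 0.0, 0.0]
ft_force: [-0.6, -0.1, -0.6]
grip_width: 0.397
grasp_force: 0.0
```

Emit:
{"fn": "jog_arm", "kwargs": {
  "dr": [
    [0, 0, 0],
    [0, 0, 0],
    [0, 0, 0],
    [0, 0, 0],
    [0, 0, 0],
    [0, 0, 0],
    [0, 0, 0]
  ],
  "translation": [
    [0, 0, -0.3],
    [0, 0, -0.6],
    [0, 0, -0.8],
    [0, 0, -0.8],
    [0, 0, -0.8],
    [0, 0, 0],
    [0, 0, 0]
  ],
  "jaw": [0.4, 0.4, 0.4, 0.4, 0.4, 0.4, 0.4]
}}

```text
clock: 32.1
position: [0.5098, 0.0546, 0.1447]
ee_rot: [0.998, 0.068, 0.001, 0.0]
ft_force: [-0.6, -0.1, -0.7]
grip_width: 0.397
grasp_force: 0.0
```

```bash
python3 plan.py .4315 -.156 .1 97.8
python3 - <<'E'
from h import *
c=snap('scene','i.png');im=cv2.imread('pics/i.png');cv2.imwrite('pics/iz.png',cv2.resize(im[215:380,130:350],(800,600),interpolation=cv2.INTER_CUBIC))
E
```

```text
t 32.1 pos [509.8  54.6 144.7] jq [ 0.23  0.19 -0.47  1.84  0.09  1.13 -1.71] w 0.397 F [-0.6 -0.1 -0.7]
 turn units [ 2.00e-02 -1.00e-02 -2.25e+01]  then shift units [-7.92 -4.24  1.79]  shift first [-4.25  7.92  1.79]
```

View pics/iz.png

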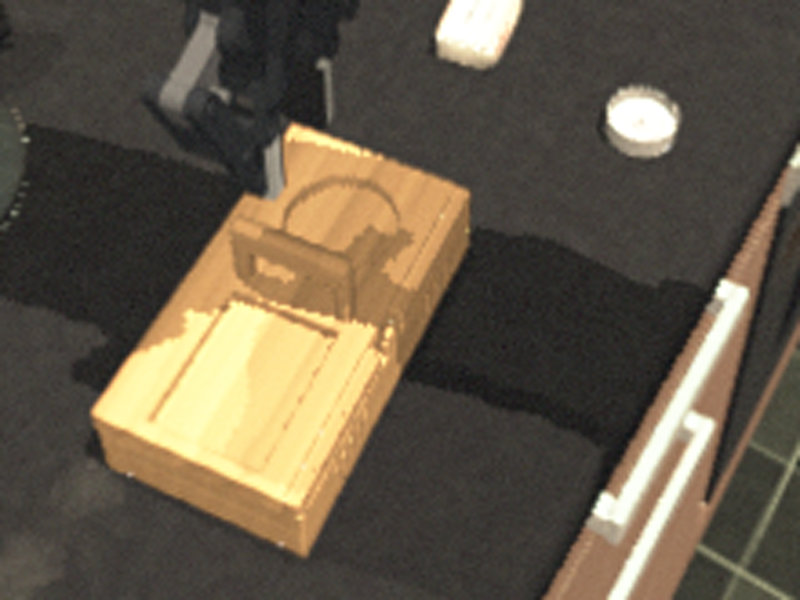

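The tray is seated level and flush, with its notch on the key at (388,330) and the round well toward (340,220). Next is the tea light: turn, then move over it.

Emit:
{"fn": "jog_arm", "kwargs": {
  "dr": [
    [0, 0, -1],
    [0, 0, -1],
    [0, 0, -1],
    [0, 0, -1],
    [0, 0, -1],
    [0, 0, -1],
    [0, 0, -1],
    [0, 0, -1],
    [0, 0, -1],
    [0, 0, -1]
  ],
  "translation": [
    [0, 0, 0],
    [0, 0, 0],
    [0, 0, 0],
    [0, 0, 0],
    [0, 0, 0],
    [0, 0, 0],
    [0, 0, 0],
    [0, 0, 0],
    [0, 0, 0],
    [0, 0, 0]
  ],
  "jaw": [0.7, 0.7, 0.7, 0.7, 0.7, 0.7, 0.7, 0.7, 0.7, 0.7],
  "squeeze": 25
}}

```text
clock: 33.15
position: [0.5089, 0.0546, 0.1432]
ee_rot: [0.914, 0.406, -0.001, -0.0]
ft_force: [0.0, -0.8, 0.2]
grip_width: 0.702
grasp_force: 0.0
```

Emit:
{"fn": "jog_arm", "kwargs": {
  "dr": [
    [0, 0, -1],
    [0, 0, -1],
    [0, 0, -1],
    [0, 0, -1],
    [0, 0, -1],
    [0, 0, -1],
    [0, 0, -1],
    [0, 0, -1],
    [0, 0, -1],
    [0, 0, -1]
  ],
  "translation": [
    [0, 0, 0],
    [0, 0, 0],
    [0, 0, 0],
    [0, 0, 0],
    [0, 0, 0],
    [0, 0, 0],
    [0, 0, 0],
    [0, 0, 0],
    [0, 0, 0],
    [0, 0, 0]
  ],
  "jaw": [0.7, 0.7, 0.7, 0.7, 0.7, 0.7, 0.7, 0.7, 0.7, 0.7]
}}

```text
clock: 34.15
position: [0.5089, 0.0546, 0.1433]
ee_rot: [0.72, 0.694, -0.001, -0.001]
ft_force: [-0.2, 0.5, 0.3]
grip_width: 0.698
grasp_force: 0.0
```

Emit:
{"fn": "jog_arm", "kwargs": {
  "dr": [
    [0, 0, -1],
    [0, 0, -1],
    [0, 0, -0.5],
    [0, 0, 0],
    [0, 0, 0],
    [0, 0, 0],
    [0, 0, 0],
    [0, 0, 0],
    [0, 0, 0],
    [0, 0, 0]
  ],
  "translation": [
    [0, 0, 0],
    [0, 0, 0],
    [0, 0, 0],
    [-0.8, -0.42, 0],
    [-0.8, -0.42, 0],
    [-0.8, -0.42, 0],
    [-0.8, -0.42, 0],
    [-0.8, -0.42, 0],
    [-0.8, -0.42, 0],
    [-0.8, -0.42, 0]
  ],
  "jaw": [0.7, 0.7, 0.7, 0.7, 0.7, 0.7, 0.7, 0.7, 0.7, 0.7]
}}

```text
clock: 35.15
position: [0.4547, -0.0947, 0.1434]
ee_rot: [0.657, 0.754, -0.0, -0.001]
ft_force: [1.7, -0.3, -0.4]
grip_width: 0.697
grasp_force: 0.0
```

Emit:
{"fn": "jog_arm", "kwargs": {
  "dr": [
    [0, 0, 0],
    [0, 0, 0],
    [0, 0, 0],
    [0, 0, 0],
    [0, 0, 0],
    [0, 0, 0],
    [0, 0, 0]
  ],
  "translation": [
    [-0.8, -0.42, 0.3],
    [-0.8, -0.42, 0.5],
    [-0.7, -0.4, 0.5],
    [0, 0, 0.5],
    [0, 0, 0.5],
    [0, 0, 0],
    [0, 0, 0]
  ],
  "jaw": [0.7, 0.7, 0.7, 0.7, 0.7, 0.7, 0.7]
}}

```text
clock: 35.85
position: [0.433, -0.1542, 0.0866]
ee_rot: [0.657, 0.754, 0.0, -0.0]
ft_force: [-0.2, 0.0, 0.9]
grip_width: 0.702
grasp_force: 0.0
```

```bash
python3 plan.py .4315 -.156 .006 97.8
```

```text
t 35.9 pos [ 433.  -154.2   86.6] jq [ 0.68  0.14 -0.46  2.03  0.08  0.99  0.32] w 0.702 F [-0.2  0.   0.9]
 turn units [-0.01 -0.01  0.02]  then shift units [-0.06 -0.07  3.22]  shift first [-0.07 -0.07  3.22]
```

Emit:
{"fn": "jog_arm", "kwargs": {
  "dr": [
    [0, 0, 0],
    [0, 0, 0],
    [0, 0, 0],
    [0, 0, 0],
    [0, 0, 0],
    [0, 0, 0],
    [0, 0, 0],
    [0, 0, 0]
  ],
  "translation": [
    [-0.07, -0.07, 0.4],
    [0, 0, 0.8],
    [0, 0, 0.8],
    [0, 0, 0.6],
    [0, 0, 0.4],
    [0, 0, 0.15],
    [0, 0, 0.07],
    [0, 0, 0]
  ],
  "jaw": [0.7, 0.7, 0.7, 0.7, 0.7, 0.7, 0.7, 0.7]
}}

```text
clock: 36.65
position: [0.4317, -0.1572, 0.0067]
ee_rot: [0.657, 0.754, 0.0, 0.0]
ft_force: [-0.1, -0.2, -0.3]
grip_width: 0.697
grasp_force: 0.0
```

Emit:
{"fn": "jog_arm", "kwargs": {
  "dr": [
    [0, 0, 0],
    [0, 0, 0],
    [0, 0, 0],
    [0, 0, 0],
    [0, 0, 0],
    [0, 0, 0]
  ],
  "translation": [
    [0, 0, 0],
    [0, 0, 0],
    [0, 0, 0],
    [0, 0, 0],
    [0, 0, 0],
    [0, 0, 0]
  ],
  "jaw": [0.6, 0.5, 0.4, 0.3, 0.3, 0.3]
}}

```text
clock: 37.25
position: [0.4317, -0.1573, 0.0069]
ee_rot: [0.657, 0.753, 0.0, 0.0]
ft_force: [-2.0, 0.8, 6.8]
grip_width: 0.424
grasp_force: 24.4
```

```bash
python3 plan.py .4315 -.156 .006 97.8;python3 - <<'E'
from h import *
c=snap('scene','j.png');im=cv2.imread('pics/j.png');cv2.imwrite('pics/jz.png',cv2.resize(im[180:300,240:400],(640,480),interpolation=cv2.INTER_CUBIC))
E
```

```text
t 37.2 pos [ 431.7 -157.3    6.9] jq [ 0.65  0.28 -0.44  2.09  0.16  0.81  0.26] w 0.424 F [-2.   0.8  6.8]
 turn units [ 0.01  0.01 -0.  ]  then shift units [ 0.05 -0.    0.04]  shift first [ 0.05 -0.    0.04]
```

View pics/jz.png

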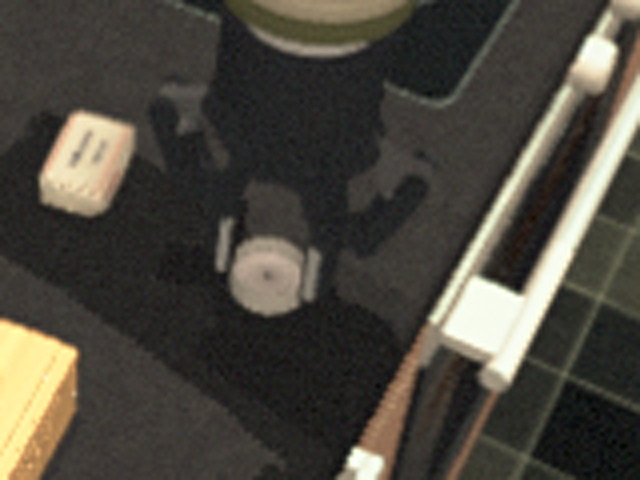

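The tea light at (267,275) is gripped between the pads at (225,245) and (312,275). I'll lift it and move over the round well.

Emit:
{"fn": "jog_arm", "kwargs": {
  "dr": [
    [0, 0, 0],
    [0, 0, 0],
    [0, 0, 0],
    [0, 0, 0],
    [0, 0, 0],
    [0, 0, 0],
    [0, 0, 0]
  ],
  "translation": [
    [0, 0, -0.2],
    [0, 0, -0.5],
    [0, 0, -0.8],
    [0, 0, -0.8],
    [0, 0, -0.8],
    [0, 0, -0.8],
    [0, 0, 0]
  ],
  "jaw": [0.3, 0.3, 0.3, 0.3, 0.3, 0.3, 0.3]
}}

```text
clock: 38.0
position: [0.4331, -0.1576, 0.1072]
ee_rot: [0.657, 0.754, 0.001, 0.002]
ft_force: [0.3, -0.9, 0.5]
grip_width: 0.423
grasp_force: 25.1
```

```bash
python3 plan.py .5158 .0099 .1 97.8
```

```text
t 38.0 pos [ 433.1 -157.6  107.2] jq [ 0.69  0.11 -0.46  2.01  0.06  1.02  0.34] w 0.423 F [ 0.3 -0.9  0.5]
 turn units [0.06 0.04 0.  ]  then shift units [6.19 4.19 0.29]  shift first [6.19 4.19 0.29]
```

Emit:
{"fn": "jog_arm", "kwargs": {
  "dr": [
    [0, 0, 0],
    [0, 0, 0],
    [0, 0, 0],
    [0, 0, 0],
    [0, 0, 0],
    [0, 0, 0],
    [0, 0, 0],
    [0, 0, 0],
    [0, 0, 0],
    [0, 0, 0]
  ],
  "translation": [
    [0.4, 0.27, 0],
    [0.8, 0.54, 0],
    [0.8, 0.54, 0],
    [0.8, 0.54, 0],
    [0.8, 0.54, 0],
    [0.8, 0.54, 0],
    [0.8, 0.54, 0],
    [0.6, 0.4, 0],
    [0.35, 0.24, 0],
    [0, 0, 0]
  ],
  "jaw": [0.3, 0.3, 0.3, 0.3, 0.3, 0.3, 0.3, 0.3, 0.3, 0.3]
}}

```text
clock: 39.0
position: [0.5132, 0.0112, 0.1033]
ee_rot: [0.656, 0.754, 0.0, -0.001]
ft_force: [0.6, -1.0, -0.6]
grip_width: 0.425
grasp_force: 25.1
```

Emit:
{"fn": "jog_arm", "kwargs": {
  "dr": [
    [0, 0, 0],
    [0, 0, 0],
    [0, 0, 0],
    [0, 0, 0],
    [0, 0, 0],
    [0, 0, 0]
  ],
  "translation": [
    [0, 0, 0],
    [0, 0, 0.5],
    [0, 0, 0.5],
    [0, 0, 0.4],
    [0, 0, 0],
    [0, 0, 0]
  ],
  "jaw": [0.3, 0.3, 0.3, 0.3, 0.3, 0.3]
}}

```text
clock: 39.6
position: [0.513, 0.0092, 0.0684]
ee_rot: [0.657, 0.754, -0.0, -0.0]
ft_force: [-0.3, 0.4, 0.5]
grip_width: 0.422
grasp_force: 25.1
```

```bash
python3 plan.py .5158 .0099 .046 97.8;python3 - <<'E'
from h import *
c=snap('scene','k.png');im=cv2.imread('pics/k.png');cv2.imwrite('pics/kz.png',cv2.resize(im[215:365,130:330],(800,600),interpolation=cv2.INTER_CUBIC))
E
```

```text
t 39.6 pos [513.    9.2  68.4] jq [ 0.4   0.3  -0.57  1.91  0.2   0.99 -0.12] w 0.422 F [-0.3  0.4  0.5]
 turn units [-0.01 -0.   -0.  ]  then shift units [0.01 0.11 0.9 ]  shift first [0.01 0.11 0.9 ]
```

View pics/kz.png

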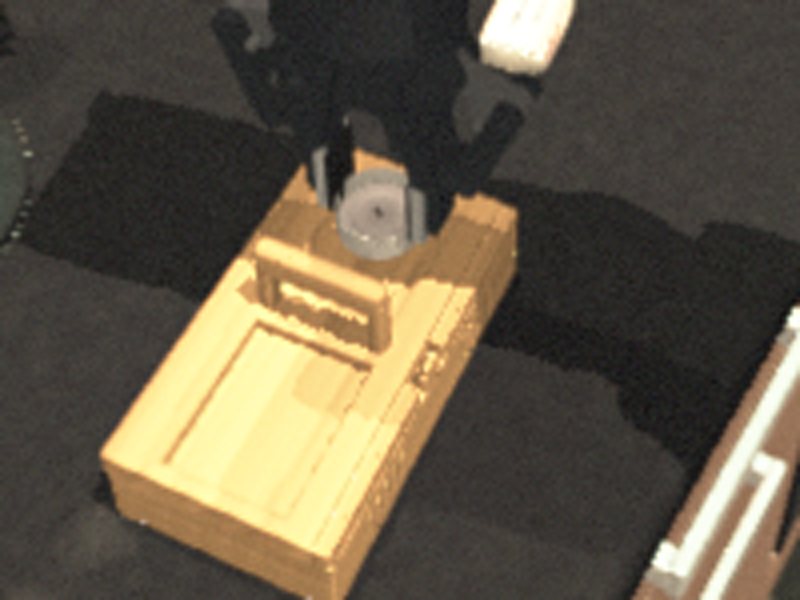

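The tea light is held upright at (378,210) above the round well. I'll lower it and release.

Emit:
{"fn": "jog_arm", "kwargs": {
  "dr": [
    [0, 0, 0],
    [0, 0, 0],
    [0, 0, 0],
    [0, 0, 0],
    [0, 0, 0],
    [0, 0, 0],
    [0, 0, 0]
  ],
  "translation": [
    [0, 0.11, 0.2],
    [0, 0, 0.3],
    [0, 0, 0.2],
    [0, 0, 0.1],
    [0, 0, 0.07],
    [0, 0, 0],
    [0, 0, 0]
  ],
  "jaw": [0.3, 0.3, 0.3, 0.3, 0.3, 0.3, 0.3]
}}

```text
clock: 40.35
position: [0.5161, 0.0096, 0.0472]
ee_rot: [0.657, 0.754, 0.0, 0.0]
ft_force: [-0.2, -0.4, 0.3]
grip_width: 0.423
grasp_force: 25.1
```

```bash
python3 plan.py .5158 .0099 .046 97.8
```

```text
t 40.4 pos [516.1   9.6  47.2] jq [ 0.39  0.34 -0.56  1.92  0.22  0.95 -0.14] w 0.423 F [-0.2 -0.4  0.3]
 turn units [ 0.  0. -0.]  then shift units [ 0.01 -0.01  0.05]  shift first [ 0.01 -0.01  0.05]
```

Emit:
{"fn": "jog_arm", "kwargs": {
  "dr": [
    [0, 0, 0],
    [0, 0, 0],
    [0, 0, 0],
    [0, 0, 0]
  ],
  "translation": [
    [0, 0, 0.04],
    [0, 0, 0.03],
    [0, 0, 0],
    [0, 0, 0]
  ],
  "jaw": [0.3, 0.3, 0.3, 0.3]
}}

```text
clock: 40.75
position: [0.516, 0.0096, 0.0453]
ee_rot: [0.657, 0.754, 0.0, 0.0]
ft_force: [-0.6, 0.2, -0.0]
grip_width: 0.422
grasp_force: 25.1
```

Emit:
{"fn": "jog_arm", "kwargs": {
  "dr": [
    [0, 0, 0],
    [0, 0, 0],
    [0, 0, 0],
    [0, 0, 0],
    [0, 0, 0]
  ],
  "translation": [
    [0, 0, 0],
    [0, 0, 0],
    [0, 0, 0],
    [0, 0, 0],
    [0, 0, 0]
  ],
  "jaw": [0.45, 0.5, 0.55, 0.6, 0.6]
}}

```text
clock: 41.25
position: [0.516, 0.0096, 0.0453]
ee_rot: [0.657, 0.754, 0.0, 0.0]
ft_force: [0.3, 0.2, -0.2]
grip_width: 0.601
grasp_force: 0.0
```

Emit:
{"fn": "jog_arm", "kwargs": {
  "dr": [
    [0, 0, 0],
    [0, 0, 0],
    [0, 0, 0],
    [0, 0, 0],
    [0, 0, 0],
    [0, 0, 0]
  ],
  "translation": [
    [0, 0, -0.3],
    [0, 0, -0.6],
    [0, 0, -0.8],
    [0, 0, -0.8],
    [0, 0, -0.3],
    [0, 0, 0]
  ],
  "jaw": [0.6, 0.6, 0.6, 0.6, 0.6, 0.6]
}}

```text
clock: 41.85
position: [0.5169, 0.0096, 0.1169]
ee_rot: [0.657, 0.753, 0.001, 0.001]
ft_force: [0.2, -0.1, -0.3]
grip_width: 0.6
grasp_force: 0.0
```

```bash
python3 plan.py .5476 -.174 .1 102.5
```

```text
t 41.9 pos [516.9   9.6 116.9] jq [ 0.42  0.25 -0.59  1.86  0.15  1.08 -0.09] w 0.6 F [ 0.2 -0.1 -0.3]
 turn units [ 0.04  0.01 -1.18]  then shift units [-7.44 -0.39  0.68]  shift first [-7.44  0.22  0.68]
```

Emit:
{"fn": "jog_arm", "kwargs": {
  "dr": [
    [0, 0, -0.6],
    [0, 0, -0.58],
    [0, 0, 0],
    [0, 0, 0],
    [0, 0, 0],
    [0, 0, 0],
    [0, 0, 0],
    [0, 0, 0],
    [0, 0, 0],
    [0, 0, 0]
  ],
  "translation": [
    [0, 0, 0],
    [0, 0, 0],
    [-0.93, -0.05, 0],
    [-0.93, -0.05, 0],
    [-0.93, -0.05, 0],
    [-0.93, -0.05, 0],
    [-0.93, -0.05, 0.1],
    [-0.93, -0.05, 0.1],
    [-0.93, -0.05, 0.2],
    [-0.93, -0.05, 0.2]
  ],
  "jaw": [0.7, 0.7, 0.7, 0.7, 0.7, 0.7, 0.7, 0.7, 0.7, 0.7]
}}

```text
clock: 42.85
position: [0.5461, -0.175, 0.0992]
ee_rot: [0.626, 0.78, -0.0, -0.001]
ft_force: [0.0, 0.1, -0.0]
grip_width: 0.698
grasp_force: 0.0
```

Emit:
{"fn": "jog_arm", "kwargs": {
  "dr": [
    [0, 0, 0],
    [0, 0, 0]
  ],
  "translation": [
    [0, 0, 0],
    [0, 0, 0]
  ],
  "jaw": [0.7, 0.7]
}}

```text
clock: 43.05
position: [0.546, -0.174, 0.0993]
ee_rot: [0.626, 0.78, -0.0, -0.001]
ft_force: [0.4, 0.8, -0.1]
grip_width: 0.698
grasp_force: 0.0
```

```bash
python3 plan.py .5476 -.174 .0065 102.5;python3 - <<'E'
from h import *
c=snap('scene','l.png');im=cv2.imread('pics/l.png');cv2.imwrite('pics/lz.png',cv2.resize(im[175:355,130:370],(800,600),interpolation=cv2.INTER_CUBIC))
E
```

```text
t 43.0 pos [ 546.  -174.    99.3] jq [ 0.62  0.37 -0.48  1.73  0.19  1.08  0.31] w 0.698 F [ 0.4  0.8 -0.1]
 turn units [-0.02 -0.02 -0.01]  then shift units [-0.01  0.06  3.71]  shift first [-0.02  0.07  3.71]
```

View pics/lz.png

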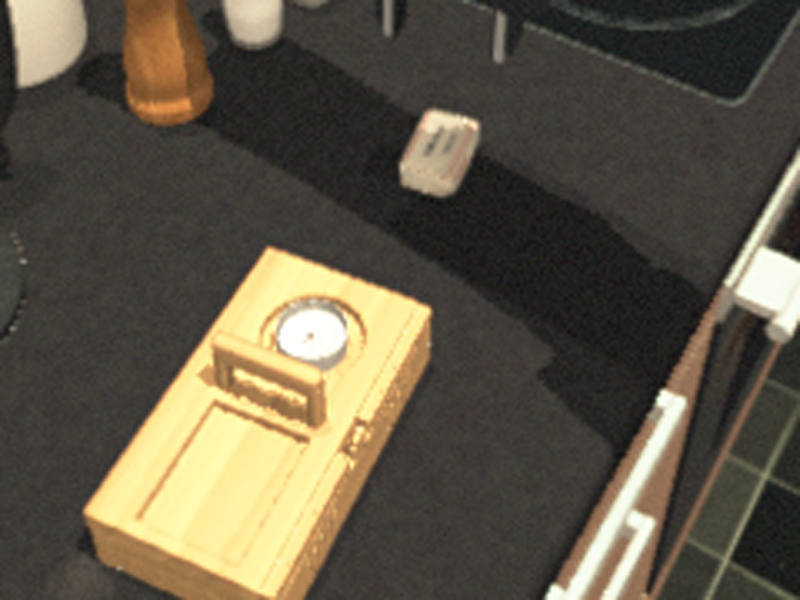

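The tea light sits upright in the round well at (312,333). The matchbox is at (440,152) and I'll grasp it now.

Emit:
{"fn": "jog_arm", "kwargs": {
  "dr": [
    [0, 0, 0],
    [0, 0, 0],
    [0, 0, 0],
    [0, 0, 0],
    [0, 0, 0],
    [0, 0, 0],
    [0, 0, 0],
    [0, 0, 0]
  ],
  "translation": [
    [0, 0.06, 0.4],
    [0, 0, 0.8],
    [0, 0, 0.8],
    [0, 0, 0.8],
    [0, 0, 0.5],
    [0, 0, 0.25],
    [0, 0, 0.12],
    [0, 0, 0]
  ],
  "jaw": [0.7, 0.7, 0.7, 0.7, 0.7, 0.7, 0.7, 0.7]
}}

```text
clock: 43.9
position: [0.5482, -0.1737, 0.0088]
ee_rot: [0.626, 0.78, 0.0, 0.0]
ft_force: [-0.1, -0.8, 0.2]
grip_width: 0.698
grasp_force: 0.0
```

Emit:
{"fn": "jog_arm", "kwargs": {
  "dr": [
    [0, 0, 0],
    [0, 0, 0],
    [0, 0, 0],
    [0, 0, 0],
    [0, 0, 0],
    [0, 0, 0]
  ],
  "translation": [
    [0, 0, 0],
    [0, 0, 0],
    [0, 0, 0],
    [0, 0, 0],
    [0, 0, 0],
    [0, 0, 0]
  ],
  "jaw": [0.6, 0.5, 0.4, 0.3, 0.3, 0.3]
}}

```text
clock: 44.5
position: [0.5485, -0.174, 0.0093]
ee_rot: [0.626, 0.78, 0.0, 0.001]
ft_force: [-0.0, 0.5, 5.5]
grip_width: 0.448
grasp_force: 25.3
```

Emit:
{"fn": "jog_arm", "kwargs": {
  "dr": [
    [0, 0, 0],
    [0, 0, 0],
    [0, 0, 0],
    [0, 0, 0],
    [0, 0, 0],
    [0, 0, 0],
    [0, 0, 0.6],
    [0, 0, 0.58],
    [0, 0, 0]
  ],
  "translation": [
    [0, 0, -0.2],
    [0, 0, -0.5],
    [0, 0, -0.8],
    [0, 0, -0.8],
    [0, 0, -0.8],
    [0, 0, -1],
    [0, 0, 0],
    [0, 0, 0],
    [0, 0, 0]
  ],
  "jaw": [0.3, 0.3, 0.3, 0.3, 0.3, 0.3, 0.3, 0.3, 0.3]
}}

```text
clock: 45.4
position: [0.5481, -0.1738, 0.1121]
ee_rot: [0.658, 0.753, 0.0, 0.0]
ft_force: [-0.1, -0.1, -0.5]
grip_width: 0.452
grasp_force: 25.4
```

```bash
python3 plan.py .5036 .0991 .11 97.8
```

```text
t 45.4 pos [ 548.1 -173.8  112.1] jq [ 0.62  0.36 -0.47  1.72  0.18  1.11  0.23] w 0.452 F [-0.1 -0.1 -0.5]
 turn units [ 0.01  0.01 -0.01]  then shift units [11.06 -0.28  0.08]  shift first [11.06 -0.29  0.08]
```

Emit:
{"fn": "jog_arm", "kwargs": {
  "dr": [
    [0, 0, 0],
    [0, 0, 0],
    [0, 0, 0],
    [0, 0, 0],
    [0, 0, 0],
    [0, 0, 0],
    [0, 0, 0],
    [0, 0, 0],
    [0, 0, 0],
    [0, 0, 0]
  ],
  "translation": [
    [0.4, 0, 0],
    [0.8, 0, 0],
    [0.9, 0, 0],
    [0.9, -0.05, 0],
    [0.9, -0.05, 0],
    [0.9, -0.05, 0],
    [0.9, -0.05, 0],
    [0.9, -0.05, 0],
    [0.9, -0.03, 0],
    [0.9, 0, 0]
  ],
  "jaw": [0.3, 0.3, 0.3, 0.3, 0.3, 0.3, 0.3, 0.3, 0.3, 0.3]
}}

```text
clock: 46.4
position: [0.5119, 0.035, 0.1112]
ee_rot: [0.657, 0.754, -0.0, -0.0]
ft_force: [0.3, 0.3, -0.7]
grip_width: 0.448
grasp_force: 25.4
```

Emit:
{"fn": "jog_arm", "kwargs": {
  "dr": [
    [0, 0, 0],
    [0, 0, 0],
    [0, 0, 0],
    [0, 0, 0],
    [0, 0, 0],
    [0, 0, 0],
    [0, 0, 0]
  ],
  "translation": [
    [0.9, 0, 0],
    [0.9, 0, 0],
    [0.5, 0, 0],
    [0.3, 0, 0],
    [0.06, 0, 0],
    [0, 0, 0],
    [0, 0, 0]
  ],
  "jaw": [0.3, 0.3, 0.3, 0.3, 0.3, 0.3, 0.3]
}}

```text
clock: 47.1
position: [0.5037, 0.0981, 0.111]
ee_rot: [0.658, 0.753, -0.0, 0.0]
ft_force: [-0.3, -0.6, -0.2]
grip_width: 0.449
grasp_force: 25.4
```

```bash
python3 plan.py .5036 .0991 .0475 97.8
```

```text
t 47.1 pos [503.7  98.1 111. ] jq [ 0.29  0.26 -0.64  1.87  0.17  1.07 -0.28] w 0.449 F [-0.3 -0.6 -0.2]
 turn units [-0.    0.01 -0.02]  then shift units [ 0.04 -0.    2.54]  shift first [ 0.04 -0.    2.54]
```

Emit:
{"fn": "jog_arm", "kwargs": {
  "dr": [
    [0, 0, 0],
    [0, 0, 0],
    [0, 0, 0],
    [0, 0, 0],
    [0, 0, 0],
    [0, 0, 0],
    [0, 0, 0],
    [0, 0, 0],
    [0, 0, 0]
  ],
  "translation": [
    [0.04, 0, 0.3],
    [0, 0, 0.6],
    [0, 0, 0.6],
    [0, 0, 0.5],
    [0, 0, 0.3],
    [0, 0, 0.1],
    [0, 0, 0.08],
    [0, 0, 0],
    [0, 0, 0]
  ],
  "jaw": [0.3, 0.3, 0.3, 0.3, 0.3, 0.3, 0.3, 0.3, 0.3]
}}

```text
clock: 48.0
position: [0.5038, 0.1003, 0.0495]
ee_rot: [0.657, 0.754, 0.0, 0.0]
ft_force: [-0.0, 0.6, -1.2]
grip_width: 0.449
grasp_force: 25.4
```

Emit:
{"fn": "jog_arm", "kwargs": {
  "dr": [
    [0, 0, 0],
    [0, 0, 0],
    [0, 0, 0],
    [0, 0, 0],
    [0, 0, 0]
  ],
  "translation": [
    [0, 0, 0],
    [0, 0, 0],
    [0, 0, 0],
    [0, 0, 0],
    [0, 0, 0]
  ],
  "jaw": [0.47, 0.52, 0.57, 0.6, 0.6]
}}

```text
clock: 48.5
position: [0.5034, 0.1002, 0.0491]
ee_rot: [0.657, 0.754, -0.0, 0.0]
ft_force: [-0.0, 0.3, -0.6]
grip_width: 0.602
grasp_force: 0.0
```

Emit:
{"fn": "jog_arm", "kwargs": {
  "dr": [
    [0, 0, 0],
    [0, 0, 0],
    [0, 0, 0],
    [0, 0, 0],
    [0, 0, 0],
    [0, 0, 0],
    [0, 0, 0]
  ],
  "translation": [
    [0, 0, -0.3],
    [0, 0, -0.6],
    [0, 0, -0.8],
    [0, 0, -0.9],
    [0, 0, -0.9],
    [0, 0, -0.9],
    [0, 0, 0]
  ],
  "jaw": [0.6, 0.6, 0.6, 0.6, 0.6, 0.6, 0.6]
}}

```text
clock: 49.2
position: [0.5053, 0.1009, 0.1633]
ee_rot: [0.657, 0.754, 0.002, 0.002]
ft_force: [0.7, 0.4, 0.9]
grip_width: 0.597
grasp_force: 0.0
```

Emit:
{"fn": "jog_arm", "kwargs": {
  "dr": [
    [0, 0, 0],
    [0, 0, 0],
    [0, 0, 0],
    [0, 0, 0],
    [0, 0, 0],
    [0, 0, 0],
    [0, 0, 0],
    [0, 0, 0],
    [0, 0, 0],
    [0, 0, 0]
  ],
  "translation": [
    [-0.8, 0, 0],
    [-0.8, 0, 0],
    [-0.8, 0, 0],
    [-0.8, 0, 0],
    [-0.8, 0, 0],
    [-0.8, 0, 0],
    [-0.8, 0, 0],
    [-0.8, 0, 0],
    [0, 0, 0],
    [0, 0, 0]
  ],
  "jaw": [0.6, 0.6, 0.6, 0.6, 0.6, 0.6, 0.6, 0.6, 0.6, 0.6]
}}

```text
clock: 50.2
position: [0.525, -0.0582, 0.1593]
ee_rot: [0.658, 0.753, 0.0, -0.0]
ft_force: [-0.1, -0.4, -0.3]
grip_width: 0.601
grasp_force: 0.0
```

Run:
```python
from h import *
c=snap('scene','m.png');im=cv2.imread('pics/m.png');cv2.imwrite('pics/mz.png',cv2.resize(im[170:365,130:390],(800,600),interpolation=cv2.INTER_CUBIC))
```

```text
(no output)
```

View pics/mz.png

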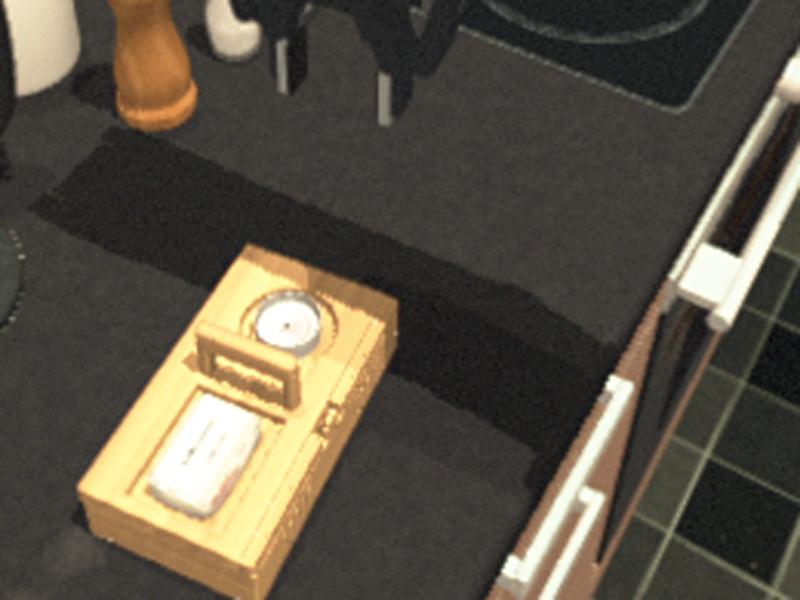

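The matchbox lies flat in the oblong well at (205,452), the tea light is in its well at (287,322), and the tray is level with its notch on the key at (327,420). The gripper is clear, so I'm handing in.

```bash
python3 -c "
from h import *
print(manip.hand_in())"
```

```text
the job is handed in; nothing more can be done
None
```

The job is handed in at about 50 s on the clock: one peg in each bay, the lift-out tray seated level on its key, the tea light and matchbox in their wells, and the salt mill, shaker and spice jar left alone; no verdict was returned.

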